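# Load the drive flanges on the parts washer turntable

### The job

Turn the parts washer's turntable to its loading detent, then stand every drive flange upright in a tine slot of its own, stub towards you, while the table stays there. When all are racked, turn the table a quarter turn counter-clockwise so that it clicks into the washing detent, let go, and press the green start button fully down; leave all flanges standing in their slots and do not push the spray can, box or wrench about.

Things in the scene. Friction and masses are not known exactly. Their poses are not given: they have to be found in the camera images.
- flange1_grip (a point): grip point of a loose steel drive flange (may be absent): on the axis of its dark round stub, 36 mm from the flat back of the plate, 27 mm from the plate's stub-side face, 15 mm from the stub's free end. The point's z axis runs along the stub towards its free end. At the start the flange lies flat on the bench, stub up.
- flange2_grip (a point): grip point of a loose steel drive flange (may be absent): on the axis of its dark round stub, 36 mm from the flat back of the plate, 27 mm from the plate's stub-side face, 15 mm from the stub's free end. The point's z axis runs along the stub towards its free end. At the start the flange lies flat on the bench, stub up.
- flange3_grip (a point): grip point of a loose steel drive flange (may be absent): on the axis of its dark round stub, 36 mm from the flat back of the plate, 27 mm from the plate's stub-side face, 15 mm from the stub's free end. The point's z axis runs along the stub towards its free end. At the start the flange lies flat on the bench, stub up.
- flange4_grip (a point): grip point of a loose steel drive flange (may be absent): on the axis of its dark round stub, 36 mm from the flat back of the plate, 27 mm from the plate's stub-side face, 15 mm from the stub's free end. The point's z axis runs along the stub towards its free end. At the start the flange lies flat on the bench, stub up.
- flange5_grip (a point): grip point of a loose steel drive flange (may be absent): on the axis of its dark round stub, 36 mm from the flat back of the plate, 27 mm from the plate's stub-side face, 15 mm from the stub's free end. The point's z axis runs along the stub towards its free end. At the start the flange lies flat on the bench, stub up.
- slot1 (a point): tine slot 1 of 5 (1 nearest the robot in the loading position, 5 farthest, 62 mm apart): where a seated flange's grip point comes to rest, within about 8 mm. Axes are the turntable's: z up, x along the row from slot 1 to 5. The flange stands on its rim across the row, plate leaning back 20 to 23 deg, so that its stub points to -x and rises as much.
- slot2 (a point): tine slot 2 of 5 (1 nearest the robot in the loading position, 5 farthest, 62 mm apart): where a seated flange's grip point comes to rest, within about 8 mm. Axes are the turntable's: z up, x along the row from slot 1 to 5. The flange stands on its rim across the row, plate leaning back 20 to 23 deg, so that its stub points to -x and rises as much.
- slot3 (a point): tine slot 3 of 5 (1 nearest the robot in the loading position, 5 farthest, 62 mm apart): where a seated flange's grip point comes to rest, within about 8 mm. Axes are the turntable's: z up, x along the row from slot 1 to 5. The flange stands on its rim across the row, plate leaning back 20 to 23 deg, so that its stub points to -x and rises as much.
- slot4 (a point): tine slot 4 of 5 (1 nearest the robot in the loading position, 5 farthest, 62 mm apart): where a seated flange's grip point comes to rest, within about 8 mm. Axes are the turntable's: z up, x along the row from slot 1 to 5. The flange stands on its rim across the row, plate leaning back 20 to 23 deg, so that its stub points to -x and rises as much.
- slot5 (a point): tine slot 5 of 5 (1 nearest the robot in the loading position, 5 farthest, 62 mm apart): where a seated flange's grip point comes to rest, within about 8 mm. Axes are the turntable's: z up, x along the row from slot 1 to 5. The flange stands on its rim across the row, plate leaning back 20 to 23 deg, so that its stub points to -x and rises as much.
- turntable (a joint): washer turntable (330 mm deck, top 45 mm above the bench), positive counter-clockwise from above. 0 = loading detent (row points away from the robot, yellow mark at the red block), 1.571 = washing detent (blue mark at the block). Each draws it in within about 0.05 rad and takes about 6 N at the handle to leave; elsewhere it stays where left (about 1 N). Stops at -0.25 and 1.85.
- axle (a point): centre of the deck's top, on the axis of rotation. Per slot, a plate rests on two rails 44 mm apart, its centre 54 mm above the deck, between two yellow tines behind it (50 mm apart, 59 mm tall) and two dark ones before it under the stub (16 mm apart, 41 mm tall), all leaning 20 deg. The gap for the 9 mm plate is 12.5 mm: 1 mm free behind it, 2.5 mm before it. Guard bars 38 mm tall run 48 mm either side of the row.
- handle (a point): upright handle post on the turntable, 145 mm from the axle, 60 deg counter-clockwise of the row's far end: steel rod 18 mm in diameter from the deck (45 mm above the bench) with a black grip, 24 mm in diameter, from 145 to 170 mm above the bench. The point is on its axis, 150 mm above the bench.
- start_top (a point): top of the green spring start button (36 mm across, 6 mm travel, 5 N when fully down), pressed downwards.
- start (a joint): travel of the start button: 0 out, 0.006 m fully pressed; springs back.
- spraycan: bystander: spray can standing beyond the work, 60 mm across, 160 mm tall; origin at the centre of its underside.
- gasketbox: bystander: blue cardboard box 80 x 130 x 40 mm on the robot's side of the turntable; origin at the centre of its underside.
- wrench: bystander: steel wrench 180 mm long lying beyond the flanges; origin under its middle.
- flange1: steel drive flange, 0.35 kg: round plate 90 mm across, 9 mm thick, with a central hollow stub 24 mm in diameter and 42 mm long standing out of one face. Origin at the centre of the flat back of the plate, z along the stub. Its grip point is listed apart.
- flange2: steel drive flange, 0.35 kg: round plate 90 mm across, 9 mm thick, with a central hollow stub 24 mm in diameter and 42 mm long standing out of one face. Origin at the centre of the flat back of the plate, z along the stub. Its grip point is listed apart.
- flange3: steel drive flange, 0.35 kg: round plate 90 mm across, 9 mm thick, with a central hollow stub 24 mm in diameter and 42 mm long standing out of one face. Origin at the centre of the flat back of the plate, z along the stub. Its grip point is listed apart.
- flange4: steel drive flange, 0.35 kg: round plate 90 mm across, 9 mm thick, with a central hollow stub 24 mm in diameter and 42 mm long standing out of one face. Origin at the centre of the flat back of the plate, z along the stub. Its grip point is listed apart.
- flange5: steel drive flange, 0.35 kg: round plate 90 mm across, 9 mm thick, with a central hollow stub 24 mm in diameter and 42 mm long standing out of one face. Origin at the centre of the flat back of the plate, z along the stub. Its grip point is listed apart.
Things that resemble listed ones, but are neither listed nor needed, are in the scene too. Leave any purple look-alike of the flange4 alone.

How it is judged:
On the way, in this order (a step that is already met when the one before it is completed fails the run):
1. the turntable is at rest in its loading detent (value of joint turntable between -0.08 and 0.08 rad and velocity of joint turntable between -0.1 and 0.1 rad/s), for 0.2 s.
2. all flanges stand in tine slots, released, with the turntable in its loading detent (value of joint turntable between -0.08 and 0.08 rad and contact force between the fingers and anything else below 0.5 N and (distance between flange1_grip and slot1 below 0.014 m or distance between flange1_grip and slot2 below 0.014 m or distance between flange1_grip and slot3 below 0.014 m or distance between flange1_grip and slot4 below 0.014 m or distance between flange1_grip and slot5 below 0.014 m) and angle between the z axis of each of flange1_grip, flange2_grip, flange3_grip, flange4_grip, flange5_grip and the x axis of slot1, either way round below 0.5 rad and (distance between flange2_grip and slot1 below 0.014 m or distance between flange2_grip and slot2 below 0.014 m or distance between flange2_grip and slot3 below 0.014 m or distance between flange2_grip and slot4 below 0.014 m or distance between flange2_grip and slot5 below 0.014 m) and (distance between flange3_grip and slot1 below 0.014 m or distance between flange3_grip and slot2 below 0.014 m or distance between flange3_grip and slot3 below 0.014 m or distance between flange3_grip and slot4 below 0.014 m or distance between flange3_grip and slot5 below 0.014 m) and (distance between flange4_grip and slot1 below 0.014 m or distance between flange4_grip and slot2 below 0.014 m or distance between flange4_grip and slot3 below 0.014 m or distance between flange4_grip and slot4 below 0.014 m or distance between flange4_grip and slot5 below 0.014 m) and (distance between flange5_grip and slot1 below 0.014 m or distance between flange5_grip and slot2 below 0.014 m or distance between flange5_grip and slot3 below 0.014 m or distance between flange5_grip and slot4 below 0.014 m or distance between flange5_grip and slot5 below 0.014 m) and linear speed of each of flange1, flange2, flange3, flange4, flange5 below 0.03 m/s), for 0.3 s.
3. the turntable, let go, is in its washing detent with all flanges still racked (value of joint turntable between 1.4908 and 1.6508 rad and contact force between the fingers and anything else below 0.5 N and (distance between flange1_grip and slot1 below 0.014 m or distance between flange1_grip and slot2 below 0.014 m or distance between flange1_grip and slot3 below 0.014 m or distance between flange1_grip and slot4 below 0.014 m or distance between flange1_grip and slot5 below 0.014 m) and angle between the z axis of each of flange1_grip, flange2_grip, flange3_grip, flange4_grip, flange5_grip and the x axis of slot1, either way round below 0.5 rad and (distance between flange2_grip and slot1 below 0.014 m or distance between flange2_grip and slot2 below 0.014 m or distance between flange2_grip and slot3 below 0.014 m or distance between flange2_grip and slot4 below 0.014 m or distance between flange2_grip and slot5 below 0.014 m) and (distance between flange3_grip and slot1 below 0.014 m or distance between flange3_grip and slot2 below 0.014 m or distance between flange3_grip and slot3 below 0.014 m or distance between flange3_grip and slot4 below 0.014 m or distance between flange3_grip and slot5 below 0.014 m) and (distance between flange4_grip and slot1 below 0.014 m or distance between flange4_grip and slot2 below 0.014 m or distance between flange4_grip and slot3 below 0.014 m or distance between flange4_grip and slot4 below 0.014 m or distance between flange4_grip and slot5 below 0.014 m) and (distance between flange5_grip and slot1 below 0.014 m or distance between flange5_grip and slot2 below 0.014 m or distance between flange5_grip and slot3 below 0.014 m or distance between flange5_grip and slot4 below 0.014 m or distance between flange5_grip and slot5 below 0.014 m)), for 0.2 s.
4. the start button is pressed down (value of joint start above 0.0045 m and value of joint turntable between 1.4908 and 1.6508 rad).
At the end, for the whole second after the job is handed in: Every flange present is at rest in a tine slot (grip point within 14 mm of the slot point, stub axis within 0.5 rad of the row), the turntable is within 0.08 rad of the washing detent, and the start button has been pressed (at least 4.5 mm) and released (value of joint turntable between 1.4908 and 1.6508 rad and value of joint start below 0.002 m and (distance between flange1_grip and slot1 below 0.014 m or distance between flange1_grip and slot2 below 0.014 m or distance between flange1_grip and slot3 below 0.014 m or distance between flange1_grip and slot4 below 0.014 m or distance between flange1_grip and slot5 below 0.014 m) and angle between the z axis of each of flange1_grip, flange2_grip, flange3_grip, flange4_grip, flange5_grip and the x axis of slot1, either way round below 0.5 rad and (distance between flange2_grip and slot1 below 0.014 m or distance between flange2_grip and slot2 below 0.014 m or distance between flange2_grip and slot3 below 0.014 m or distance between flange2_grip and slot4 below 0.014 m or distance between flange2_grip and slot5 below 0.014 m) and (distance between flange3_grip and slot1 below 0.014 m or distance between flange3_grip and slot2 below 0.014 m or distance between flange3_grip and slot3 below 0.014 m or distance between flange3_grip and slot4 below 0.014 m or distance between flange3_grip and slot5 below 0.014 m) and (distance between flange4_grip and slot1 below 0.014 m or distance between flange4_grip and slot2 below 0.014 m or distance between flange4_grip and slot3 below 0.014 m or distance between flange4_grip and slot4 below 0.014 m or distance between flange4_grip and slot5 below 0.014 m) and (distance between flange5_grip and slot1 below 0.014 m or distance between flange5_grip and slot2 below 0.014 m or distance between flange5_grip and slot3 below 0.014 m or distance between flange5_grip and slot4 below 0.014 m or distance between flange5_grip and slot5 below 0.014 m) and linear speed of each of flange1, flange2, flange3, flange4, flange5 below 0.03 m/s); the robot touches nothing.
It fails at once if the spraycan is pushed more than 5 cm (distance of spraycan from where it was at the start of the episode above 0.05 m).
It fails at once if the gasketbox is pushed more than 5 cm (distance of gasketbox from where it was at the start of the episode above 0.05 m).
It fails at once if the wrench is pushed more than 5 cm (distance of wrench from where it was at the start of the episode above 0.05 m).
Of flange1, flange2, flange3, flange4, flange5 only 3 to 5 are there at a start; the rules pass over those that are not, and their reading is None.
At some moment in a run one of flange1, flange2, flange3, flange4, flange5 may be knocked a few centimetres aside while the robot is not near it.
It also fails if it takes over 210 s, if anything falls off the work surface, if the arm or the gripper's body presses on something with over 40 N, if the wrist force passes 120 N, or if a joint passes its speed limit or range.

### The arm

A 6-joint arm with a two-finger parallel gripper is mounted at the origin on the work surface. World frame = base frame: x ahead of the robot, y to its left, z up, the work surface at z = 0. Lengths are in m, angles in rad, forces in N, time in s.
With the tool pointing down it reaches from about 0.275 to 1 m from the base axis. Payload 8.4 kg.
Tool frame: the origin (TCP) lies midway between the tips of the shut fingers; the grasp point (between the pads) lies 19 mm behind it; z points along the fingers, y is the line along which they close (so a half turn about z gives the same grasp; the last joint's range is limited). The gripper opens to 85 mm and grips with 20 to 120 N. Pads are 22 mm wide; open, the fingers measure 114 mm over their backs; the gripper's body (76 mm by 85 mm) begins 54 mm behind the grasp point. The pads swing forward as they close: fully open they stand 13 mm farther back than shut.
Start: joints at [-1.306, 0.353, 1.633, -0, 1.155, -0.002], TCP at [0.165, -0.603, 0.231] pointing down, gripper open.
Joint ranges: [-2.63, 2.63], [-0.92, 2.1], [0.06, 2.66], [-1.3, 4.44], [0, 2.69], [-3.02, 3.02]. Speed limits (rad/s): [2.22, 2.22, 2.79, 3.14, 3.14, 3.14].

### API

Orientations are given as a rotation vector (axis times angle).
In Python, from plant import sense, snapshot, camera_info, sign_off gives the robot as it stands.
- The arm moves only by the shell command python3 -m jog 'ROWS' [FORCE]. ROWS is JSON, a list of rows, each a list of 7 numbers: the turn, a rotation vector about the tool's x, y, z in degrees, then the shift along the tool's x, y, z in cm, then the closure in counts, from 0 (fully open) to 255 (shut). In form: [[wx, wy, wz, dx, dy, dz, grip], ...]. A call has 1 to 8 rows; each row is the pose to reach, as a shift and turn from the pose commanded when the call began, along the tool's axes at that moment; what a row does not reach only later rows make up. A row lasts 1/12 s, in which the tool goes at most 41.7 mm and 7.16 degrees, less where a joint would pass 70% of its speed; a pose out of reach is approached as far as the arm can. A call with a gripper value outside its range is refused whole. The fingers move at their own pace and stop on an object; FORCE is the grip in N (left out, the last holds). Time passes only in rows, so rows that repeat a pose let the fingers close. It gives the time, the measured TCP pose, the force, the opening and the grip force at its end, in the units of the state.
- sense(): the state, without advancing time (a new reading comes with each control period).
- snapshot(name): name is "scene" or "top"; returns (picture, depth): 384x512x3 uint8, red, green, blue; 384x512 float32, m along the optical axis (not along the pixel's ray), 0 where there is no reading.
- camera_info(name): a dict with "fx", "fy", "cx", "cy" (pixels), "T" (4x4, takes a point from camera to world coordinates). Camera axes: x right, y down, z forward; pixel columns grow to the right and rows downward; lengths in m; the calibration is good to about 2 mm. A picture is of the moment at which its call begins. camera_info takes no time and is no camera call.
- sign_off(): hands the job in; it is judged then, once.
The state is a dict: "clock": time; "joint_pos": joint angles; "dq": joint speeds; "tau": joint torques, N m; "position": TCP position; "orientation": TCP orientation; "wrist_force": force on the tool from outside, world axes, zero at the start; "moment": the same for the moment, N m; "grip_width": opening from 0.0 (shut) to 1.0 (fully open); "finger_force": force on a finger pad.
Only numpy, scipy, OpenCV 4.12 (cv2) and the standard library are available. Lean on these libraries where they do the work, as an engineer would, in place of code of your own. Each camera call takes 0.05 s, during which the arm holds its last target. There are 200 camera calls.

## Working session

There is one attempt and no reset: what is moved stays moved. The work goes in short steps, Python scripts to look and compute and a shell command to move; the robot and the scene stay as the last step left them, time stands still between calls to the robot, and variables do not carry over. Pictures are saved under pics/ and viewed, at most 14 in all, crops included, and the job is handed in when it is done.

```bash
ls; mkdir -p pics
python3 - <<'E'
from plant import *
import cv2,numpy as np
np.set_printoptions(precision=4,suppress=True)
for n in("scene","top"):
    p,d=snapshot(n);cv2.imwrite(f"pics/{n}0.png",p[:,:,::-1]);np.save(f"pics/{n}0.npy",d);c=camera_info(n);print(n,{k:c[k] for k in('fx','fy','cx','cy')},c['T'])
print(sense())
E
```

```text
pics
scene {'fx': 401.47873905113124, 'fy': 401.47873905113124, 'cx': 255.5161466466774, 'cy': 186.61402522665048} [[-0.1343  0.8087 -0.5726  1.0871]
 [ 0.9909  0.1057 -0.0831  0.0644]
 [-0.0067 -0.5786 -0.8156  0.9184]
 [ 0.      0.      0.      1.    ]]
top {'fx': 498.8070271887373, 'fy': 498.8070271887373, 'cx': 251.71483455019384, 'cy': 198.29851280148492} [[ 0.0165 -0.9947  0.1013  0.3702]
 [-0.9998 -0.0157  0.009  -0.0301]
 [-0.0073 -0.1014 -0.9948  1.6996]
 [ 0.      0.      0.      1.    ]]
{'clock': 0.1, 'joint_pos': array([-1.3064,  0.3536,  1.6341, -0.    ,  1.1552, -0.0024]), 'dq': array([ 0.0003, -0.0022, -0.0022, -0.0015, -0.0001, -0.0012]), 'tau': array([ -0.0003, -60.6358, -34.2821,   0.0001,   0.004 ,   0.    ]), 'position': array([ 0.1647, -0.6025,  0.2306]), 'orientation': array([-3.1125, -0.4177,  0.0003]), 'wrist_force': array([-1.1975, -0.6426, -0.2618]), 'moment': array([ 0.0322, -0.004 , -0.0136]), 'finger_force': 0.0, 'grip_width': 0.9976256749233596}
```

View pics/top0.png

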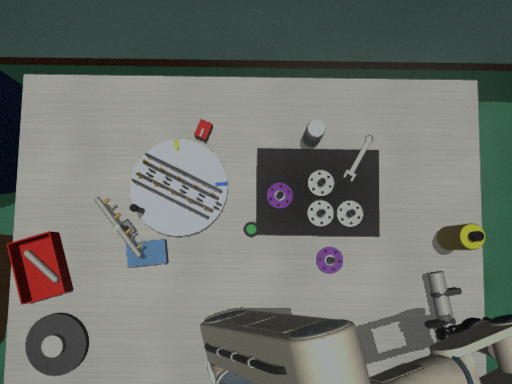

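View pics/scene0.png

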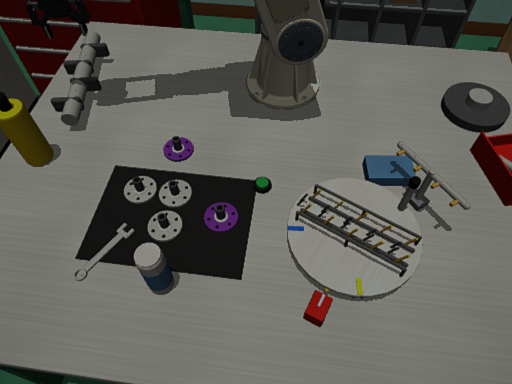

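Top view: three grey flanges at about (320,183), (320,213), (350,214). There are two purple look-alikes at (280,195) and (330,260), the turntable is centred near (180,187), the red block is at (204,130), the yellow mark at (178,145), the handle at (137,208) with a bar object beside it, and the start button is at (251,229).

```bash
cat > h.py <<'E'
from plant import *
import cv2,numpy as np
from scipy.spatial.transform import Rotation as R
np.set_printoptions(precision=4,suppress=True)
def shot(n):
    p,d=snapshot(n);return p,d,cloud(n,d)
def cloud(n,d):
    c=camera_info(n);v,u=np.mgrid[:384,:512]
    P=np.stack([(u-c['cx'])/c['fx']*d,(v-c['cy'])/c['fy']*d,d],-1)
    X=P@c['T'][:3,:3].T+c['T'][:3,3];X[d<=0]=np.nan;return X
def plane(n,uv,z):
    c=camera_info(n);T=c['T'];uv=np.atleast_2d(uv).astype(float)
    r=np.c_[(uv[:,0]-c['cx'])/c['fx'],(uv[:,1]-c['cy'])/c['fy'],np.ones(len(uv))]@T[:3,:3].T
    return T[:3,3]+r*((z-T[2,3])/r[:,2])[:,None]
def blobs(m,amin=20):
    k,l,s,c=cv2.connectedComponentsWithStats(m.astype(np.uint8));return [(l==i,c[i],s[i]) for i in range(1,k) if s[i,4]>=amin]
def hsv(p): return cv2.cvtColor(p,cv2.COLOR_RGB2HSV).astype(int)
E
python3 - <<'E'
from h import *
for n in("scene","top"):
    p=cv2.imread(f"pics/{n}0.png")[:,:,::-1].copy();d=np.load(f"pics/{n}0.npy");X=cloud(n,d);H=hsv(p);h,s,v=H[...,0],H[...,1],H[...,2]
    print(n)
    bx=(X[...,0]>.1)&(X[...,0]<.85)&(X[...,1]>-.5)&(X[...,1]<.6)
    for nm,m in dict(red=((h<8)|(h>172))&(s>150)&(v>80),yel=(h>20)&(h<35)&(s>130)&(v>100),blue=(h>100)&(h<125)&(s>130)&(v>60),green=(h>50)&(h<75)&(s>120)&(v>60)).items():
        for b,c,st in blobs(m&bx,15): print(nm,c,st[4],np.nanmedian(X[b],0),np.nanmax(X[b],0)-np.nanmin(X[b],0))
    # flange stub tops
    for b,c,st in blobs((X[...,2]>.042)&(X[...,2]<.058)&bx&(X[...,1]<.05)&(X[...,0]>.15),6): print('stub',c,st[4],np.nanmean(X[b],0),'color',p[b].mean(0))
    tb=bx&(X[...,1]>.05)
    for b,c,st in blobs(tb&(X[...,2]>.115),5): print('high',c,st,np.nanmin(X[b],0),np.nanmax(X[b],0),np.nanmedian(X[b],0))
    m=tb&(abs(X[...,2]-.045)<.006);b=max(blobs(m),key=lambda t:t[2][4])[0]
    cn=max(cv2.findContours(b.astype(np.uint8),0,1)[0],key=cv2.contourArea);hull=cv2.convexHull(cn)[:,0]
    Q=plane(n,hull,.045)[:,:2];A=np.c_[2*Q,np.ones(len(Q))];sol=np.linalg.lstsq(A,(Q**2).sum(1),rcond=None)[0];print('axle',sol[:2],np.sqrt(sol[2]+sol[:2]@sol[:2]),np.nanmedian(X[b],0))
    big=cv2.resize(p[130:300,90:260] if n=='top' else p[120:340,250:500],None,fx=3 if n=='top' else 2.6,fy=3 if n=='top' else 2.6,interpolation=2);cv2.imwrite(f"pics/{n}0c.png",big[:,:,::-1])
E
```

```text
scene
red [486.087  137.5652] 23 [0.2524 0.5936 0.0817] [0.0465 0.0141 0.0046]
red [318.2617 306.1096] 447 [0.7773 0.154  0.0467] [0.0678 0.0575 0.0085]
yel [358.8851 286.046 ] 87 [0.718  0.2443 0.0472] [0.0385 0.0136 0.0077]
blue [392.8846 162.0449] 156 [0.3314 0.3392 0.041 ] [0.0659 0.1308 0.0094]
blue [399.129  164.4839] 31 [0.346  0.3629 0.0415] [0.029  0.0351 0.0097]
blue [389.1333 174.    ] 15 [0.3828 0.3307 0.0414] [0.0182 0.0159 0.0061]
blue [405.375 175.5  ] 32 [0.3825 0.376  0.0406] [0.0247 0.0324 0.0079]
blue [295.381  227.7778] 63 [0.5873 0.0897 0.0476] [0.0144 0.0373 0.008 ]
green [261.6531 181.7449] 98 [ 0.4394 -0.0125  0.0227] [0.0327 0.0321 0.0086]
stub [175.6607 139.5179] 56 [ 0.3415 -0.2761  0.0499] color [31.25  31.625 31.25 ]
stub [136.3333 180.3492] 63 [ 0.4986 -0.3445  0.0503] color [30.1587 30.381  30.0476]
stub [172.4714 184.4571] 70 [ 0.499  -0.2447  0.0499] color [32.2857 32.6    32.1   ]
stub [219.411  208.2877] 73 [ 0.5569 -0.1064  0.0505] color [32.5342 29.8219 34.0548]
stub [161.5733 217.1467] 75 [ 0.6019 -0.2461  0.0506] color [32.8    33.08   32.5067]

[... 1175 characters left out ...]
494] color [60.9  60.85 62.05]
stub [321.2927 212.122 ] 41 [ 0.496  -0.2466  0.0485] color [58.9756 59.0244 59.4634]
stub [351.4651 212.5116] 43 [ 0.4963 -0.3463  0.0488] color [63.2558 64.3256 63.5581]
stub [330.878  260.1463] 41 [ 0.3385 -0.2781  0.0502] color [68.2439 67.0976 68.0488]
high [118.362  226.3796] [ 95 197  48  61 511] [0.3396 0.3251 0.117 ] [0.5268 0.4818 0.1429] [0.4324 0.4032 0.1309]
high [133.8095 207.873 ] [129 204  11   8  63] [0.4811 0.339  0.1155] [0.503  0.3631 0.1785] [0.4904 0.3482 0.1668]
high [212.3291 333.8823] [200 313  26  47 705] [0.1001 0.05   0.257 ] [0.1902 0.1185 0.5056] [0.1558 0.0753 0.3964]
axle [0.5738 0.2315] 0.16381517672854812 [0.57   0.2295 0.0446]
```

View pics/scene0c.png

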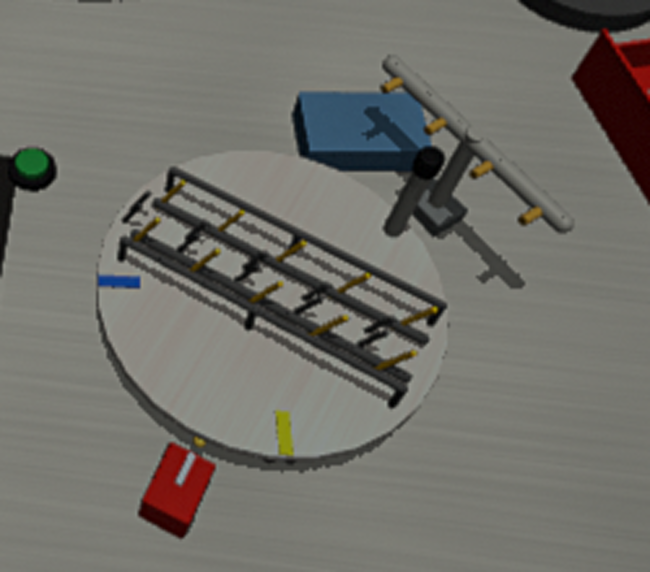

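The scene crop shows the tine row and the handle post at about (425,160). The yellow mark is at (285,430), the red block at (180,490), and a fixed spray bar stands outside the deck. The marks mean the table needs about 26° clockwise. I'll write the move calculator and check the row direction.

```bash
cat >> h.py <<'E'
AX=np.array([.5756,.2317])
def tool(zdir,ydir):
    z=np.array(zdir,float);z/=np.linalg.norm(z);y=np.array(ydir,float);y-=z*(y@z);y/=np.linalg.norm(y);return R.from_matrix(np.c_[np.cross(y,z),y,z])
def rel(pos,Rt,lab='',back=.019,ref=None):
    """pos: grasp point, back: its distance behind the TCP; prints turn deg, shift cm"""
    s=sense();R0=R.from_rotvec(s['orientation']);t=np.array(pos)+back*Rt.as_matrix()[:,2]
    if ref is not None: R0,p0=ref
    else: p0=s['position']
    w=np.degrees((R0.inv()*Rt).as_rotvec());m=R0.inv().apply(t-p0)*100
    print(lab,np.round(w,1),np.round(m,2),'turn',round(float(np.linalg.norm(w)),1),'rows',int(np.ceil(max(np.linalg.norm(m)/4.1,np.linalg.norm(w)/7.1)))+1)
    return Rt,t
def cur():
    s=sense();print('t',round(s['clock'],2),'p',s['position'],'q',s['joint_pos'],'f',s['wrist_force'],'ff',s['finger_force'],'g',s['grip_width']);print(R.from_rotvec(s['orientation']).as_matrix())
def u(a): a=np.radians(a);return np.array([np.cos(a),np.sin(a),0])
E
python3 - <<'E'
from h import *
cur()
for n in("scene","top"):
    X=cloud(n,np.load(f"pics/{n}0.npy"));r=np.hypot(X[...,0]-AX[0],X[...,1]-AX[1]);
    m=(X[...,2]>.06)&(X[...,2]<.11)&(r<.17);P=X[m][:,:2];Q=P-P.mean(0)
    a=np.degrees(np.arctan2((P-AX)[:,1],(P-AX)[:,0]));k=np.abs((a-126)%360)>22;P=P[k]
    V=np.linalg.svd(P-P.mean(0))[2][0];print(n,len(P),P.mean(0),np.degrees(np.arctan2(V[1],V[0])))
def hp(a): return np.r_[AX+.145*u(a)[:2],0]
Rt=tool([0,0,-1],u(23));
for s in(1,-1):
    Rt=tool([0,0,-1],u(23)*s)
    ref=rel(hp(126.1)+[0,0,.215],Rt,'above')
rel(hp(126.1)+[0,0,.215],R.from_rotvec(sense()['orientation']),'noturn')
E
```

```text
t 0.1 p [ 0.1647 -0.6025  0.2306] q [-1.3064  0.3536  1.6341 -0.      1.1552 -0.0024] f [-1.1975 -0.6426 -0.2618] ff 0.0 g 0.9976256749233596
[[ 0.9646  0.2637 -0.0003]
 [ 0.2637 -0.9646  0.0012]
 [-0.     -0.0012 -1.    ]]
scene 1786 [0.5783 0.2427] 68.08519016788632
top 761 [0.5752 0.2317] -115.40142647355168
above [ -0.1  -0.1 -97.7] [ 56.48 -83.18   3.57] turn 97.7 rows 26
above [-0.1  0.1 82.3] [ 56.48 -83.18   3.57] turn 82.3 rows 26
noturn [0. 0. 0.] [ 56.48 -83.18   3.57] turn 0.0 rows 26
```

```bash
r='';python3 -m jog '[[0,0,0,18.5,-27.3,0,0],[0,0,0,18.5,-27.3,0,0],[0,0,0,18.5,-27.3,0,0],[0,0,0,18.5,-27.3,0,0],[0,0,0,18.5,-27.3,0,0],[0,0,0,18.5,-27.3,0,0],[0,0,0,18.5,-27.3,0,0],[0,0,0,18.5,-27.3,0,0]]'
python3 -m jog '[[0,0,-50,18.5,-27.3,0,0],[0,0,-50,18.5,-27.3,0,0],[0,0,-50,18.5,-27.3,0,0],[0,0,-50,18.5,-27.3,0,0],[0,0,-50,18.5,-27.3,0,0],[0,0,-50,18.5,-27.3,0,0],[0,0,-50,18.5,-27.3,0,0],[0,0,-50,18.5,-27.3,0,0]]'
python3 - <<'E'
from h import *
cur()
def hp(a): return np.r_[AX+.145*u(a)[:2],0]
Rt=tool([0,0,-1],u(23))
rel(hp(126.1)+[0,0,.215],Rt,'above')
E
```

```text
clock: 0.77
position: [0.2711, -0.2884, 0.231]
orientation: [-3.113, -0.417, 0.0]
wrist_force: [0.9, 0.5, 0.0]
grip_width: 0.998
finger_force: 0.0
clock: 1.43
position: [0.3778, 0.0238, 0.2314]
orientation: [2.638, 1.705, 0.001]
wrist_force: [1.1, -1.4, -1.8]
grip_width: 1.002
finger_force: 0.0
t 1.43 p [0.3778 0.0238 0.2314] q [ 0.0588 -0.0496  2.1178  0.0001  1.0727  0.4818] f [ 1.0818 -1.3852 -1.7608] ff 0.0 g 1.0019337221546243
[[ 0.4106  0.9118  0.0007]
 [ 0.9118 -0.4106  0.0001]
 [ 0.0004  0.0005 -1.    ]]
above [  0.   -0.  -47.2] [34.25 -3.11  3.56] turn 47.2 rows 10
```

```bash
python3 -m jog '[[0,0,-47.2,30,-2.7,0,0],[0,0,-47.2,30,-2.7,0,0],[0,0,-47.2,30,-2.7,0,0],[0,0,-47.2,30,-2.7,0,0],[0,0,-47.2,30,-2.7,0,0],[0,0,-47.2,30,-2.7,0,0],[0,0,-47.2,30,-2.7,0,0],[0,0,-47.2,30,-2.7,0,0]]'
python3 - <<'E'
from h import *
cur()
def hp(a): return np.r_[AX+.145*u(a)[:2],0]
Rt=tool([0,0,-1],u(23))
rel(hp(126.1)+[0,0,.215],Rt,'above')
rel(hp(126.1)+[0,0,.155],Rt,'down')
E
```

```text
clock: 2.1
position: [0.4802, 0.3104, 0.231]
orientation: [-1.737, -2.618, -0.004]
wrist_force: [0.8, -1.2, -0.1]
grip_width: 1.0
finger_force: 0.0
t 2.1 p [0.4802 0.3104 0.231 ] q [0.5706 0.2698 1.7514 0.0013 1.118  0.1708] f [ 0.7708 -1.1669 -0.0609] ff 0.0 g 0.9996058507874438
[[-0.3887  0.9214  0.0014]
 [ 0.9214  0.3887  0.0023]
 [ 0.0016  0.0022 -1.    ]]
above [ 0.1 -0.1 -0.1] [3.15 2.41 3.51] turn 0.2 rows 3
down [ 0.1 -0.1 -0.1] [3.14 2.39 9.51] turn 0.2 rows 4
```

```bash
python3 -m jog '[[0,0,0,3.15,2.4,0,0],[0,0,0,3.15,2.4,0,0],[0,0,0,3.15,2.4,4,0],[0,0,0,3.15,2.4,8,0],[0,0,0,3.15,2.4,9.5,0],[0,0,0,3.15,2.4,9.5,0],[0,0,0,3.15,2.4,9.5,220],[0,0,0,3.15,2.4,9.5,220]]' 30
python3 -m jog '[[0,0,0,0,0,0,220],[0,0,0,0,0,0,220],[0,0,0,0,0,0,220],[0,0,0,0,0,0,220],[0,0,0,0,0,0,220]]'
python3 - <<'E'
from h import *
cur()
s=sense();R0=R.from_rotvec(s['orientation']);h=s['position'][:2]-AX;r=np.hypot(*h);a0=np.degrees(np.arctan2(h[1],h[0]));print(r,a0)
for d in(-5,-10,-15,-20,-26.3,-27.5): 
    t=AX+.145*u(a0+d)[:2]; print(d,np.round(R0.inv().apply(np.r_[t-s['position'][:2],0])*100,2))
E
```

```text
clock: 2.77
position: [0.4896, 0.3438, 0.1377]
orientation: [1.746, 2.611, 0.003]
wrist_force: [0.2, -0.7, 0.5]
grip_width: 0.746
finger_force: 0.0
clock: 3.18
position: [0.4899, 0.3439, 0.138]
orientation: [1.745, 2.611, 0.004]
wrist_force: [0.2, -1.1, 7.7]
grip_width: 0.271
finger_force: 29.1
t 3.18 p [0.4899 0.3439 0.138 ] q [ 0.6098  0.4131  1.7743 -0.0004  0.9512  0.2175] f [ 0.2326 -1.1279  7.6749] ff 29.131002724170685 g 0.2709766075324366
[[-0.3826  0.9239  0.0026]
 [ 0.9239  0.3826  0.0014]
 [ 0.0003  0.003  -1.    ]]
0.14122740896673203 127.38044355864785
-5 [0.64 1.14 0.  ]
-10 [0.8  2.39 0.01]
-15 [0.85 3.66 0.01]
-20 [0.79 4.92 0.01]
-26.3 [0.56 6.5  0.02]
-27.5 [0.5  6.79 0.02]
```

```bash
python3 -m jog '[[0,0,0,0.25,1.1,0,220],[0,0,0,0.4,2.4,0,220],[0,0,0,0.45,3.65,0,220],[0,0,0,0.4,4.9,0,220],[0,0,0,0.15,6.5,0,220],[0,0,0,0.15,6.5,0,220],[0,0,0,0.15,6.5,0,220],[0,0,0,0.15,6.5,0,220]]'
python3 -m jog '[[0,0,0,0,0,0,0],[0,0,0,0,0,0,0],[0,0,0,0,0,0,0],[0,0,0,0,0,0,0],[0,0,0,0,0,0,0],[0,0,0,0,0,-4,0],[0,0,0,0,0,-8,0],[0,0,0,0,0,-12,0]]'
python3 -m jog '[[0,0,0,-15,-18,-4,0],[0,0,0,-15,-18,-4,0],[0,0,0,-15,-18,-4,0],[0,0,0,-15,-18,-4,0],[0,0,0,-15,-18,-4,0],[0,0,0,-15,-18,-4,0],[0,0,0,-15,-18,-4,0],[0,0,0,-15,-18,-4,0]]'
python3 - <<'E'
from h import *
cur()
for n in("scene","top"):
    p,d,X=shot(n);cv2.imwrite(f"pics/{n}1.png",p[:,:,::-1]);np.save(f"pics/{n}1.npy",d);H=hsv(p);h,s,v=H[...,0],H[...,1],H[...,2]
    r=np.hypot(X[...,0]-AX[0],X[...,1]-AX[1]);print(n)
    for nm,m in dict(red=((h<8)|(h>172))&(s>150)&(v>80)&(r>.17)&(r<.3),yel=(h>20)&(h<35)&(s>130)&(v>100)&(X[...,2]<.055)&(r<.2),blue=(h>100)&(h<125)&(s>130)&(v>60)&(r<.17)).items():
        for b,c,st in blobs(m,15): q=np.nanmedian(X[b],0);print(nm,c,st[4],q,np.degrees(np.arctan2(q[1]-AX[1],q[0]-AX[0])))
    m=(X[...,2]>.12)&(r<.17)
    for b,c,st in blobs(m,10): q=np.nanmedian(X[b],0);print('high',c,st[4],q,np.degrees(np.arctan2(q[1]-AX[1],q[0]-AX[0])))
    m=(X[...,2]>.06)&(X[...,2]<.11)&(r<.17);a=np.degrees(np.arctan2((X-np.r_[AX,0])[...,1],(X-np.r_[AX,0])[...,0]));m&=np.abs(a-100)>24;P=X[m][:,:2]
    V=np.linalg.svd(P-P.mean(0))[2][0];print(n,len(P),P.mean(0),np.degrees(np.arctan2(V[1],V[0])))
    o=p[130:240,120:240] if n=='top' else p[150:330,270:440]
    o=cv2.resize(o,None,fx=5 if n=='top' else 4,fy=5 if n=='top' else 4,interpolation=2)[:600,:800]
    cv2.imwrite(f"pics/{n}1c.png",o[:,:,::-1])
E
```

```text
clock: 3.85
position: [0.5507, 0.3713, 0.1375]
orientation: [1.745, 2.61, 0.009]
wrist_force: [7.3, 4.9, -2.5]
grip_width: 0.271
finger_force: 33.3
clock: 4.52
position: [0.5476, 0.3693, 0.257]
orientation: [-1.745, -2.611, 0.003]
wrist_force: [1.9, 0.6, 0.7]
grip_width: 0.996
finger_force: 0.0
clock: 5.18
position: [0.439, 0.1613, 0.2971]
orientation: [1.748, 2.609, 0.002]
wrist_force: [-0.4, 0.5, -0.7]
grip_width: 1.001
finger_force: 0.0
t 5.18 p [0.439  0.1613 0.2971] q [ 0.3489  0.0379  1.8772  0.0001  1.2248 -0.0417] f [-0.36    0.5182 -0.697 ] ff 0.0 g 1.0009982505429578
[[-0.3807  0.9247  0.0016]
 [ 0.9247  0.3807  0.0006]
 [ 0.      0.0017 -1.    ]]
scene
red [318.2589 306.1027] 448 [0.7772 0.154  0.0468] -21.08995595528159
yel [332.0633 279.4177] 79 [0.7106 0.1836 0.0476] -19.618319460610213
blue [300.3519 207.7222] 54 [0.5262 0.0977 0.0475] -110.23508270440374
high [362.1902  49.8196] 4479 [0.473  0.1662 0.4943] -147.43888806408395
high [425.8316 206.0211] 190 [0.5568 0.3723 0.1622] 97.61134649557594
scene 1549 [0.5863 0.2349] 39.3364077231639
top
red [203.2    128.6294] 170 [0.775  0.151  0.0447] -22.031421922763915
yel [194.3077 146.7308] 26 [0.7098 0.1812 0.0438] -20.60311240993972
blue [218.3448 201.5172] 29 [0.5247 0.0967 0.0467] -110.65116922506321
high [127.0484 189.6129] 62 [0.5479 0.3716 0.166 ] 101.20653685647157
high [159.8446 208.2548] 1570 [0.4511 0.1683 0.6796] -153.00488602839343
top 510 [0.6025 0.2333] -130.05550039243528
```

View pics/scene1c.png

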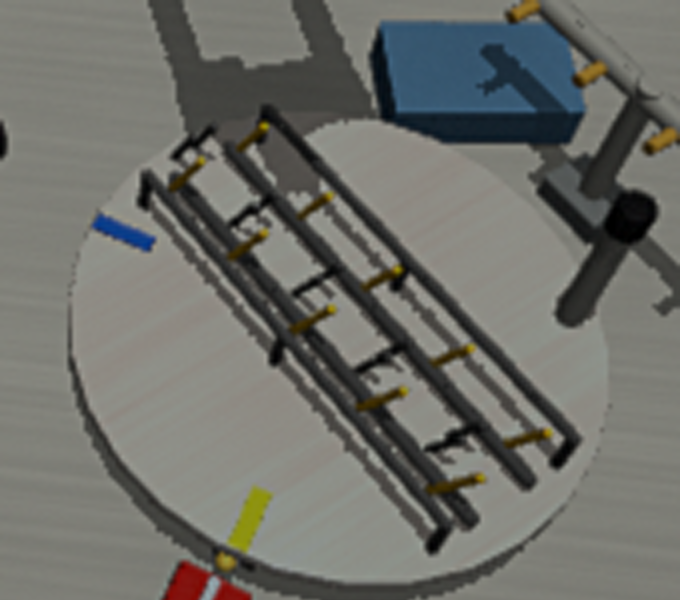

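The scene crop shows the yellow mark in line with the red block at (225,560), so the table is in the loading detent. The five tine pairs run from (190,160)/(250,135) to (455,485)/(530,440). Next I'll measure the tines.

Run:
```python
from h import *
a=39.6;e=u(a);f=u(a+90)
for n in("scene","top"):
    p=cv2.imread(f"pics/{n}1.png")[:,:,::-1].copy();d=np.load(f"pics/{n}1.npy");X=cloud(n,d);H=hsv(p);h,s,v=H[...,0],H[...,1],H[...,2]
    Y=X-np.r_[AX,0];r=np.hypot(Y[...,0],Y[...,1]);al=Y@e;ac=Y@f
    print(n)
    m=(h>12)&(h<35)&(s>90)&(v>60)&(r<.165)&(X[...,2]>.055)&(X[...,2]<.12)&(abs(ac)<.045)
    out=[]
    for b,c,st in blobs(m,6):
        z=X[b][:,2];L=np.polyfit(z,al[b],1) if n=='scene' else (0,0)
        out.append((np.median(al[b])*1e3,np.median(ac[b])*1e3,np.median(z)*1e3,z.min()*1e3,z.max()*1e3,np.polyval(L,.095)*1e3,st[4],*c))
    for o in sorted(out): print(np.round(o,1))
    # dark/any points histogram along row at height 50..110 near centreline
    if n=='scene':
        m=(r<.165)&(X[...,2]>.062)&(X[...,2]<.11)&(abs(ac)<.016)&(v<70)
        o=[(np.median(al[b])*1e3,np.median(ac[b])*1e3,X[b][:,2].max()*1e3,st[4]) for b,c,st in blobs(m,4)]
        for q in sorted(o): print('dark',np.round(q,1))
    g=(r<.165)&(abs(X[...,2]-.083)<.008)&(abs(abs(ac)-.048)<.012)
    for sg in(1,-1):
        k=g&(ac*sg>0)
        if k.sum()>20: print('guard',sg,k.sum(),np.polyfit(al[k],ac[k]*1e3,1)*[1e-3*57.3,1],np.median(X[k][:,2]))
```

```text
scene
[-114.4   25.1  101.    69.2  106.8 -118.     6.   335.3  181.2]
[-114.4  -25.6  102.9   94.9  104.6 -117.3    6.   319.3  190. ]
[-52.5 -26.6 102.3  85.1 106.8 -55.1   8.  334.5 208.2]
[ 10.  -24.6 101.9  99.9 105.3  12.4   7.  352.3 227. ]
[ 10.8  24.9 103.4 102.7 106.6  13.3   6.  368.8 217.2]
[ 60.7 -25.5  75.3  61.1  81.1  70.    7.  363.4 249.6]
[ 69.7  24.4 101.7  85.  108.1  68.1  11.  385.4 237. ]
[126.4  24.6  84.9  76.8  94.  129.    7.  401.1 258.7]
[133.6 -24.5 104.1  95.9 106.6 130.8   8.  389.  269. ]
dark [-142.3   -4.2   89.2   25. ]
dark [-80.6  -9.1  85.1  10. ]
dark [-79.9   7.   86.   13. ]
dark [-18.6   4.7  88.8  27. ]
dark [42.6 -6.  86.7 31. ]
dark [104.4   6.6  87.3  35. ]
guard 1 388 [ 0.2541 47.6763] 0.08290557825388889
guard -1 403 [  0.2223 -48.0359] 0.08280194319296674
top
[-121.5  -24.9   84.5   56.4   99.8    0.    11.   205.4  208.8]
[-58.3 -25.1  91.7  79.5 102.2   0.    8.  193.  193.5]
[  0.6  24.8  78.4  60.8 102.3   0.    9.  169.9 188.9]
[  2.4 -24.4  92.5  60.7 104.8   0.   10.  181.7 179.4]
[ 63.2  25.1  76.   57.  109.1   0.   14.  158.3 174.4]
[ 64.9 -24.5  89.4  67.2 105.1   0.   10.  170.2 165. ]
[123.1 -23.6  82.8  60.8 109.2   0.   12.  159.  151.2]
[124.5  25.2  83.1  55.3 104.7   0.   14.  146.9 160.1]
guard 1 96 [ 0.4261 48.653 ] 0.08220672870271073
guard -1 199 [  0.3855 -47.0092] 0.08096577013633599
```

```bash
cat >> h.py <<'E'
ROW=39.85
def Rpick(phi): return tool(-.5*u(phi)+[0,0,-.866],u(phi-90))
e=u(ROW);f=u(ROW+90);UP=np.array([0,0,1.])
s20,c20=np.sin(np.radians(20)),np.cos(np.radians(20))
NN=c20*e-s20*UP;TT=s20*e+c20*UP
Rplace=tool(np.cos(np.radians(50))*e-np.sin(np.radians(50))*UP,u(ROW-90))
def slot(k,n=-.0515,t=.0502): return np.r_[AX,.045]+(k-3)*.062*e+n*NN+t*TT
def half(ref,Rt,w): 
    d=ref.inv()*Rt;return ref*R.from_rotvec(d.as_rotvec()*w)
def now(): s=sense();return R.from_rotvec(s['orientation']),s['position']
E
python3 - <<'E'
from h import *
g=np.array([.4975,-.2457,.036]);Rt=Rpick(-40);R0,p0=now()
z=Rt.as_matrix()[:,2]
end=g-.10*z
for b in [.016]:
    r=(R0,p0)
    for w,pos in((.36,[.45,0.02,.28]),(.72,[.46,-.14,.25]),(1,end)):
        r=rel(pos,half(R0,Rt,w),w,b,r)
    rel(g,Rt,'grasp',b,r)
print(slot(5),slot(3),slot(1))
E
```

```text
0.36 [14.3 -3.5 53.2] [-13.49  -4.89   3.2 ] turn 55.2 rows 9
0.72 [14.3 -3.5 53.2] [-12.6    9.32   3.26] turn 55.2 rows 9
1 [11.1 -2.7 41.4] [10.66 15.59  6.61] turn 43.0 rows 8
grasp [ 0.  0. -0.] [ 0. -0. 10.] turn 0.0 rows 4
[0.6468 0.2911 0.1098] [0.5516 0.2117 0.1098] [0.4564 0.1322 0.1098]
```

```bash
python3 -m jog '[[14.3,-3.5,53.2,-13.5,-4.9,3.2,0],[14.3,-3.5,53.2,-13.5,-4.9,3.2,0],[14.3,-3.5,53.2,-13.5,-4.9,3.2,0],[14.3,-3.5,53.2,-13.5,-4.9,3.2,0],[14.3,-3.5,53.2,-13.5,-4.9,3.2,0],[14.3,-3.5,53.2,-13.5,-4.9,3.2,0],[14.3,-3.5,53.2,-13.5,-4.9,3.2,0],[14.3,-3.5,53.2,-13.5,-4.9,3.2,0]]'
python3 -m jog '[[14.3,-3.5,53.2,-12.6,9.3,3.3,0],[14.3,-3.5,53.2,-12.6,9.3,3.3,0],[14.3,-3.5,53.2,-12.6,9.3,3.3,0],[14.3,-3.5,53.2,-12.6,9.3,3.3,0],[14.3,-3.5,53.2,-12.6,9.3,3.3,0],[14.3,-3.5,53.2,-12.6,9.3,3.3,0],[14.3,-3.5,53.2,-12.6,9.3,3.3,0],[14.3,-3.5,53.2,-12.6,9.3,3.3,0]]'
python3 - <<'E'
from h import *
cur()
g=np.array([.4975,-.2457,.036]);Rt=Rpick(-40);z=Rt.as_matrix()[:,2]
r=rel(g-.1*z,Rt,'pre',.016);rel(g,Rt,'grasp',.016,r)
E
```

```text
clock: 5.95
position: [0.4466, 0.0195, 0.2635]
orientation: [-2.646, -1.487, 0.359]
wrist_force: [0.1, 0.0, -0.7]
grip_width: 0.999
finger_force: 0.0
clock: 6.62
position: [0.4539, -0.1382, 0.2338]
orientation: [-2.924, -0.095, 0.621]
wrist_force: [0.2, -0.6, 0.3]
grip_width: 0.998
finger_force: 0.0
t 6.62 p [ 0.4539 -0.1382  0.2338] q [-0.3028  0.3775  1.6702  0.0057  1.5379  1.2015] f [ 0.2009 -0.5884  0.2982] ff 0.0 g 0.9981405322024715
[[ 0.9123  0.0307 -0.4083]
 [ 0.0929 -0.9867  0.1335]
 [-0.3988 -0.1597 -0.903 ]]
pre [11.  -2.5 41.1] [10.65 15.5   6.4 ] turn 42.7 rows 8
grasp [0. 0. 0.] [ 0. -0. 10.] turn 0.0 rows 4
```

```bash
python3 -m jog '[[11,-2.5,41.1,10.65,15.5,6.4,0],[11,-2.5,41.1,10.65,15.5,6.4,0],[11,-2.5,41.1,10.65,15.5,6.4,0],[11,-2.5,41.1,10.65,15.5,6.4,0],[11,-2.5,41.1,10.65,15.5,6.4,0],[11,-2.5,41.1,10.65,15.5,6.4,0],[11,-2.5,41.1,10.65,15.5,6.4,0],[11,-2.5,41.1,10.65,15.5,6.4,0]]'
python3 - <<'E'
from h import *
cur()
Rt=Rpick(-40);z=Rt.as_matrix()[:,2]
p,d,X=shot('scene')
for b,c,st in blobs((X[...,2]>.042)&(X[...,2]<.058)&(X[...,0]<.7)&(X[...,0]>.42)&(X[...,1]<-.2),6): print('stub',c,st[4],np.nanmean(X[b],0))
g=np.array([.4975,-.2457,.036])
rel(g,Rt,'grasp',.016)
E
```

```text
clock: 7.28
position: [0.53, -0.272, 0.1087]
orientation: [-2.707, 0.968, 0.722]
wrist_force: [0.3, -0.1, 0.2]
grip_width: 1.001
finger_force: 0.0
t 7.28 p [ 0.53   -0.272   0.1087] q [-0.525   0.7255  1.4086  0.0841  1.5244  1.7068] f [ 0.3331 -0.0534  0.1528] ff 0.0 g 1.0014928775982066
[[ 0.6703 -0.635  -0.3839]
 [-0.5489 -0.7725  0.3194]
 [-0.4994 -0.0034 -0.8664]]
stub [ 22.3636 155.0909] 11 [ 0.4557 -0.69    0.0516]
stub [172.4328 184.2687] 67 [ 0.4988 -0.2447  0.0505]
stub [134.1667 183.3333] 6 [ 0.5065 -0.3489  0.0467]
stub [161.6757 217.1486] 74 [ 0.6019 -0.2458  0.0506]
grasp [ 0.1 -0.1  0.7] [ 0.05  0.09 10.07] turn 0.7 rows 4
```

```bash
python3 -m jog '[[0,0,0,0.05,0.1,4,0],[0,0,0,0.05,0.1,8,0],[0,0,0,0.05,0.1,10,0],[0,0,0,0.05,0.1,10,0],[0,0,0,0.05,0.1,10,230],[0,0,0,0.05,0.1,10,230],[0,0,0,0.05,0.1,10,230],[0,0,0,0.05,0.1,10,230]]' 90
python3 -m jog '[[0,0,0,0,0,0,230],[0,0,0,0,0,0,230],[0,0,0,0,0,0,230],[0,0,0,0,0,0,230],[0,0,0,0,0,0,230]]'
python3 - <<'E'
from h import *
cur()
R0,p0=now();M=R0.as_matrix()
print('lift in tool',M.T@np.array([0,0,.20])*100)
r=(R0,p0+[0,0,.2])
R1,p1=r; end=slot(5)+.09*TT
gp=p1-.016*M[:,2]
for w,pos in((.4,[.42,-.1,.3]),(.75,[.44,.10,.28]),(1,end)):
    r=rel(pos,half(R1,Rplace,w),w,.016,r)
E
```

```text
clock: 8.0
position: [0.4929, -0.2424, 0.0247]
orientation: [-2.708, 0.973, 0.715]
wrist_force: [0.5, 0.0, -0.6]
grip_width: 0.452
finger_force: 0.0
clock: 8.42
position: [0.4923, -0.2423, 0.0244]
orientation: [-2.707, 0.974, 0.717]
wrist_force: [1.8, -0.4, 7.4]
grip_width: 0.25
finger_force: 88.0
t 8.42 p [ 0.4923 -0.2423  0.0244] q [-0.5158  0.7675  1.5566  0.0918  1.3304  1.7003] f [ 1.8069 -0.3628  7.4414] ff 88.03849339485168 g 0.2503421819938194
[[ 0.6699 -0.6375 -0.3806]
 [-0.5525 -0.7704  0.3181]
 [-0.496  -0.0028 -0.8683]]
lift in tool [ -9.9203  -0.0568 -17.3662]
0.4 [  2.9  23.  -33.4] [-15.89  -6.63   2.19] turn 40.7 rows 7
0.75 [  2.6  20.1 -29.2] [ -0.17 -19.38   6.23] turn 35.6 rows 7
1 [  1.8  14.4 -20.9] [22.82 -9.89 21.17] turn 25.4 rows 9
```

```bash
python3 -m jog '[[0,0,0,-2,0,-3.5,230],[0,0,0,-3.5,0,-6.1,230],[0,0,0,-5,0,-8.7,230],[0,0,0,-6.7,0,-11.7,230],[0,0,0,-8.3,0,-14.5,230],[0,0,0,-9.9,0,-17.4,230],[0,0,0,-9.9,0,-17.4,230]]'
python3 -m jog '[[2.9,23,-33.4,-15.9,-6.6,2.2,230],[2.9,23,-33.4,-15.9,-6.6,2.2,230],[2.9,23,-33.4,-15.9,-6.6,2.2,230],[2.9,23,-33.4,-15.9,-6.6,2.2,230],[2.9,23,-33.4,-15.9,-6.6,2.2,230],[2.9,23,-33.4,-15.9,-6.6,2.2,230],[2.9,23,-33.4,-15.9,-6.6,2.2,230]]'
python3 -m jog '[[2.6,20.1,-29.2,-0.2,-19.4,6.2,230],[2.6,20.1,-29.2,-0.2,-19.4,6.2,230],[2.6,20.1,-29.2,-0.2,-19.4,6.2,230],[2.6,20.1,-29.2,-0.2,-19.4,6.2,230],[2.6,20.1,-29.2,-0.2,-19.4,6.2,230],[2.6,20.1,-29.2,-0.2,-19.4,6.2,230],[2.6,20.1,-29.2,-0.2,-19.4,6.2,230],[2.6,20.1,-29.2,-0.2,-19.4,6.2,230]]'
python3 - <<'E'
from h import *
cur()
r=rel(slot(5)+.09*TT+[0,0,.06],Rplace,'high',.016);rel(slot(5)+.09*TT,Rplace,'pre',.016,r)
E
```

```text
clock: 9.0
position: [0.494, -0.2439, 0.2296]
orientation: [-2.71, 0.974, 0.707]
wrist_force: [2.3, -1.0, -2.9]
grip_width: 0.256
finger_force: 88.9
clock: 9.58
position: [0.4172, -0.0959, 0.2841]
orientation: [-2.914, 0.202, 0.039]
wrist_force: [0.0, -0.3, -3.1]
grip_width: 0.251
finger_force: 89.0
clock: 10.25
position: [0.4439, 0.1044, 0.2648]
orientation: [-2.814, -0.472, -0.54]
wrist_force: [0.3, 0.1, -2.4]
grip_width: 0.251
finger_force: 89.8
t 10.25 p [0.4439 0.1044 0.2648] q [ 0.0124 -0.1312  2.1885  0.4129  0.787   1.001 ] f [ 0.3135  0.0746 -2.4286] ff 89.82542753219604 g 0.25146507099862137
[[ 0.8797  0.3544  0.3172]
 [ 0.2666 -0.9197  0.2881]
 [ 0.3939 -0.1689 -0.9035]]
high [  1.7  14.7 -21.1] [ 25.41 -10.91  15.62] turn 25.7 rows 9
pre [0. 0. 0.] [-3.86  0.    4.6 ] turn 0.0 rows 3
```

```bash
python3 -m jog '[[1.7,14.7,-21.1,25.4,-10.9,15.6,230],[1.7,14.7,-21.1,25.4,-10.9,15.6,230],[1.7,14.7,-21.1,25.4,-10.9,15.6,230],[1.7,14.7,-21.1,25.4,-10.9,15.6,230],[1.7,14.7,-21.1,25.4,-10.9,15.6,230],[1.7,14.7,-21.1,25.4,-10.9,15.6,230],[1.7,14.7,-21.1,25.4,-10.9,15.6,230],[1.7,14.7,-21.1,25.4,-10.9,15.6,230]]'
python3 -m jog '[[0,0,0,0,0,0,230],[0,0,0,0,0,0,230]]'
cat >> h.py <<'E'
def plate(save=None):
    """back face of the held plate seen from the scene camera: normal and plane, row frame"""
    p,d,X=shot('scene')
    if save: cv2.imwrite(save,p[:,:,::-1])
    s=sense();M=R.from_rotvec(s['orientation']).as_matrix();g=s['position']-.016*M[:,2]
    Y=X-np.r_[AX,.045];n,t,a=Y@NN,Y@TT,Y@f
    G=g-np.r_[AX,.045];gn,gt,ga=G@NN,G@TT,G@f;print('grip n,t,a mm',np.round([gn*1e3,gt*1e3,ga*1e3],1))
    rr=np.hypot(t-gt,a-ga);m=(rr<.055)&(abs(n-gn-.036)<.012)
    b=max(blobs(m),key=lambda q:q[2][4])[0]
    k=b.copy();A=np.c_[t[k],a[k],np.ones(k.sum())];w=np.ones(len(A),bool)
    for _ in range(4):
        c=np.linalg.lstsq(A[w],n[k][w],rcond=None)[0];res=n[k]-A@c;w=abs(res)<.002
    P=cv2.convexHull(np.stack([t[k][w]*1e4,a[k][w]*1e4],1).astype(np.float32))
    (ct,ca),rad=cv2.minEnclosingCircle(P)
    print('n at centre mm',round(1e3*(c@[ct/1e4,ca/1e4,1]),2),'tilt extra deg (about f: +=leans back)',round(np.degrees(np.arctan(c[0])),2),'yaw',round(np.degrees(np.arctan(c[1])),2),'centre t,a mm',round(ct/10,1),round(ca/10,1),'rad',round(rad/10,1),'pix',w.sum(),'of',k.sum(),'rms',res[w].std()*1e3)
E
python3 - <<'E'
from h import *
cur();plate('pics/hold1.png')
rel(slot(5)+.09*TT,Rplace,'pre',.016)
E
```

```text
clock: 10.92
position: [0.6813, 0.318, 0.2422]
orientation: [-2.587, -0.936, -0.944]
wrist_force: [0.3, -0.7, -3.2]
grip_width: 0.254
finger_force: 90.0
clock: 11.08
position: [0.68, 0.3174, 0.2417]
orientation: [-2.586, -0.938, -0.942]
wrist_force: [0.0, -0.1, -3.6]
grip_width: 0.253
finger_force: 89.9
t 11.08 p [0.68   0.3174 0.2417] q [0.3294 0.3031 1.8806 0.6871 0.3716 0.632 ] f [ 0.0318 -0.0584 -3.614 ] ff 89.94259715080261 g 0.25339427649479374
[[ 0.5874  0.6412  0.4939]
 [ 0.4911 -0.7674  0.4122]
 [ 0.6433  0.0004 -0.7656]]
grip n,t,a mm [ 44.5 238.5  -0.9]
n at centre mm 76.19 tilt extra deg (about f: +=leans back) 2.41 yaw -1.22 centre t,a mm 241.4 -1.3 rad 45.4 pix 320 of 523 rms 1.0008849068379617
pre [ 0. -0.  0.] [-3.82 -0.09  4.57] turn 0.0 rows 3
```

View pics/hold1.png

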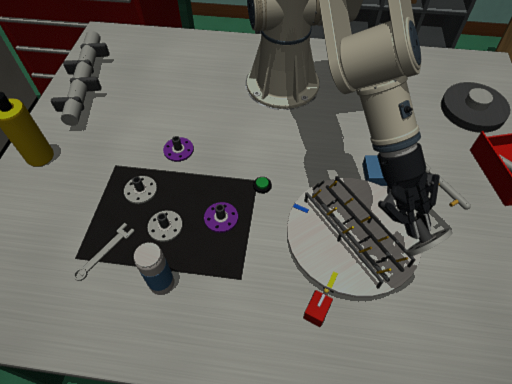

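The held flange is at about (430,238), above and beyond the row's far end. I'll zoom in to check the plate fit before inserting.

```bash
python3 -m jog '[[0,0,0,-2,-0.1,2.3,230],[0,0,0,-2,-0.1,2.3,230],[0,0,0,-2,-0.1,2.3,230],[0,0,0,-2,-0.1,2.3,230]]'
python3 - <<'E'
from h import *
p,d,X=shot('scene');plate()
Y=X-np.r_[AX,.045];n,t,a=Y@NN,Y@TT,Y@f
cv2.imwrite('pics/hold2c.png',cv2.resize(p[180:300,370:490],None,fx=5,fy=5,interpolation=2)[:,:,::-1])
for r in range(205,265,4): print(r,np.round(n[r,405:462:4]*1e3).astype(float))
E
```

```text
clock: 11.47
position: [0.6771, 0.3171, 0.2134]
orientation: [-2.585, -0.938, -0.945]
wrist_force: [0.6, 0.7, -3.9]
grip_width: 0.253
finger_force: 89.9
grip n,t,a mm [ 53.5 213.    0.6]
n at centre mm 83.82 tilt extra deg (about f: +=leans back) 1.86 yaw -0.94 centre t,a mm 214.7 0.8 rad 46.2 pix 299 of 481 rms 0.9095364615755184
205 [ 0.  4.  9. 12. 16. 21. 25. 38. 58. 63. 69. 74. 64. 85. 74.]
209 [ 7. 12. 16. 19. 23. 27. 31. 61. 66. 72. 77. 82. 88. 93. 99.]
213 [ 13.  17.  23.  25.  30.  46.  64.  69.  75.  80.  85.  91.  96. 102.
 106.]
217 [ 19.  42.  nan  32.  36.  67.  72.  77.  84.  88.  93.  99. 104. 110.
 114.]
221 [ 26.  50.  36.  39.  43.  75.  80.  86.  91.  96. 102. 107. 112. 117.
 123.]
225 [ 33.  37.  42.  47.  50.  83.  89.  94.  99. 105. 110. 115. 120. 125.
 131.]
229 [ 40.  43.  48.  53.  56.  61.  97. 102. 107. 113. 117. 123. 128. 134.
 139.]
233 [ 46.  50.  55.  59.  64. 100. 105. 110. 115. 120. 125. 131. 136. 141.
 146.]
237 [ 53.  57.  61.  65.  69. 107. 112.  83.  83.  84.  90. 138. 144. 148.
 154.]
241 [ 61.  64.  68.  71.  75.  79.  83.  84.  86.  90. 140. 146. 151. 156.
 161.]
245 [ 91.  96. 101.  78.  81.  84.  84.  87.  91. 143. 147. 152. 158. 163.
 167.]
249 [ 93.  83.  83.  83.  84.  86.  90. 140. 145. 150. 155. 160. 165. 170.
 176.]
253 [ 83.  84.  83.  86.  89. 138. 143. 148. 152. 157. 163. 168. 172. 177.
 182.]
257 [ 85.  87.  90. 127. 140. 145. 150. 155. 160. 165. 170. 174. 180. 185.
 189.]
261 [119. 125. 123. 134. 147. 153. 157. 162. 167. 172. 177. 182. 186. 192.
 197.]
```

View pics/hold2c.png

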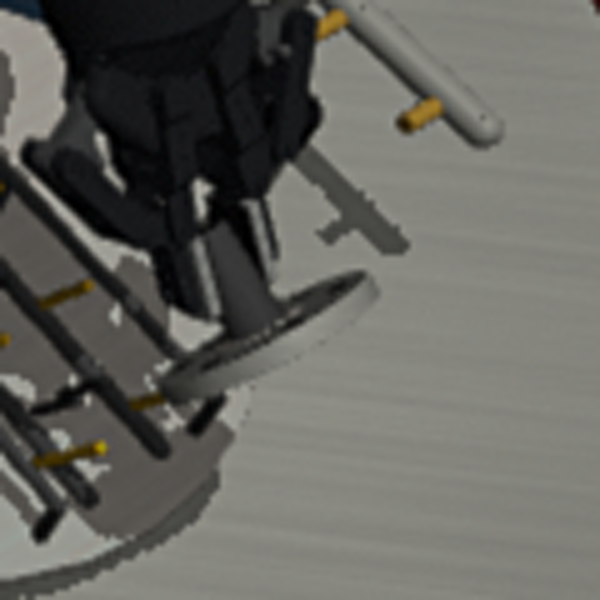

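The crop shows the plate edge-on: rim from (165,385) to (375,285), square to the fingers. The rim depth puts the back face at n≈90 mm and I expected 89.5, so the grip geometry is right and I'll insert.

Run:
```python
from h import *
r=rel(slot(5)+.075*TT,Rplace,'pre',.016);rel(slot(5)+.03*TT,Rplace,'mid',.016,r);
M=Rplace.as_matrix();print('down TT in tool',-M.T@TT)
```

```text
pre [ 0.1 -0.3  0.1] [-3.38  0.05  3.25] turn 0.3 rows 3
mid [0. 0. 0.] [-3.9   0.    2.25] turn 0.0 rows 3
down TT in tool [-0.866 -0.     0.5  ]
```

```bash
python3 -m jog '[[0,-0.3,0,-1.7,0,1.6,230],[0,-0.3,0,-3.4,0.05,3.25,230],[0,-0.3,0,-3.4,0.05,3.25,230],[0,-0.3,0,-3.4,0.05,3.25,230],[0,-0.3,0,-3.4,0.05,3.25,230]]'
python3 - <<'E'
from h import *
cur();plate()
r=rel(slot(5)+.03*TT,Rplace,'mid',.016)
rel(slot(5),Rplace,'end',.016,r)
E
```

```text
clock: 11.98
position: [0.6744, 0.3147, 0.1679]
orientation: [-2.587, -0.941, -0.942]
wrist_force: [-0.3, -0.5, -2.4]
grip_width: 0.251
finger_force: 89.9
t 11.98 p [0.6744 0.3147 0.1679] q [0.3287 0.3995 1.9433 1.0529 0.2672 0.2448] f [-0.3467 -0.5101 -2.4126] ff 89.91653680801392 g 0.2510966127844888
[[ 0.5869  0.6418  0.4937]
 [ 0.493  -0.7669  0.4108]
 [ 0.6422  0.0023 -0.7665]]
grip n,t,a mm [ 65.5 168.1   0.4]
n at centre mm 95.7 tilt extra deg (about f: +=leans back) 1.85 yaw -0.75 centre t,a mm 169.1 1.8 rad 47.1 pix 282 of 447 rms 0.8567160620867817
mid [ 0.1 -0.   0.2] [-3.96  0.02  2.24] turn 0.2 rows 3
end [0. 0. 0.] [-2.6 -0.   1.5] turn 0.0 rows 2
```

```bash
python3 -m jog '[[0,0,0,-1,0,0.55,230],[0,0,0,-2,0,1.1,230],[0,0,0,-3,0,1.7,230],[0,0,0,-4,0,2.25,230],[0,0,0,-4,0,2.25,230],[0,0,0,-4,0,2.25,230]]'
python3 - <<'E'
from h import *
cur();plate()
rel(slot(5),Rplace,'end',.016)
E
```

```text
clock: 12.53
position: [0.6615, 0.304, 0.1243]
orientation: [-2.588, -0.941, -0.941]
wrist_force: [-3.3, -3.1, -3.5]
grip_width: 0.253
finger_force: 90.5
t 12.53 p [0.6615 0.304  0.1243] q [ 0.3172  0.4525  1.9967  1.443   0.2405 -0.1667] f [-3.2755 -3.1352 -3.5088] ff 90.4680347442627 g 0.2531893034345358
[[ 0.5873  0.6418  0.4931]
 [ 0.4933 -0.7669  0.4106]
 [ 0.6417  0.0021 -0.767 ]]
grip n,t,a mm [ 64.6 121.1   0.4]
n at centre mm 94.94 tilt extra deg (about f: +=leans back) 2.12 yaw -1.01 centre t,a mm 122.2 1.8 rad 46.5 pix 249 of 398 rms 0.886963250639532
end [0.  0.1 0.2] [-2.44  0.04  1.46] turn 0.2 rows 2
```

```bash
python3 - <<'E'
from h import *
r=rel(slot(5,-.053,.0505+.028),Rplace,'shift',.016);rel(slot(5,-.053,.0502),Rplace,'end',.016,r)
E
python3 -m jog '[[0,0,0,0,0,0,230]]'
```

```text
shift [0.  0.1 0.2] [-0.07  0.04 -0.09] turn 0.2 rows 2
end [0. 0. 0.] [-2.45 -0.    1.41] turn 0.0 rows 2
clock: 12.67
position: [0.6616, 0.3041, 0.1244]
orientation: [-2.588, -0.942, -0.941]
wrist_force: [-3.0, -2.7, -2.3]
grip_width: 0.254
finger_force: 90.5
```

```bash
python3 -m jog '[[0,0,0,-0.1,0.05,-0.1,230],[0,0,0,-0.1,0.05,-0.1,230],[0,0,0,-0.9,0.05,0.4,230],[0,0,0,-0.9,0.05,0.4,230]]'; python3 -m jog '[[0,0,0,-0.6,0,0.35,230],[0,0,0,-1.2,0,0.7,230],[0,0,0,-1.2,0,0.7,230]]'
python3 - <<'E'
from h import *
cur()
rel(slot(5,-.053),Rplace,'end',.016)
E
```

```text
clock: 13.0
position: [0.6579, 0.3006, 0.114]
orientation: [-2.588, -0.942, -0.939]
wrist_force: [-1.1, -0.3, -3.0]
grip_width: 0.252
finger_force: 90.5
clock: 13.25
position: [0.654, 0.2974, 0.1004]
orientation: [-2.589, -0.941, -0.938]
wrist_force: [0.0, -0.2, -2.9]
grip_width: 0.255
finger_force: 90.4
t 13.25 p [0.654  0.2974 0.1004] q [ 0.3097  0.4847  2.023   1.6647  0.2441 -0.4013] f [ 0.0281 -0.1902 -2.8948] ff 90.43999314308167 g 0.2549324564099585
[[ 0.5887  0.6419  0.4914]
 [ 0.4939 -0.7668  0.4099]
 [ 0.6399  0.0014 -0.7684]]
end [0.  0.2 0.1] [-0.2   0.02  0.14] turn 0.2 rows 2
```

```bash
python3 -m jog '[[0,0,0,-0.2,0,0.12,230],[0,0,0,-0.2,0,0.12,230]]'; python3 -m jog '[[0,0,0,-0.17,0,0.1,230],[0,0,0,-0.17,0,0.1,230]]'
python3 - <<'E'
from h import *
cur()
rel(slot(5,-.053),Rplace,'end',.016)
E
```

```text
clock: 13.42
position: [0.6541, 0.2973, 0.0993]
orientation: [-2.588, -0.942, -0.94]
wrist_force: [-0.0, 0.2, -3.0]
grip_width: 0.248
finger_force: 90.4
clock: 13.58
position: [0.6542, 0.2972, 0.0983]
orientation: [-2.587, -0.941, -0.942]
wrist_force: [-0.7, -0.3, 2.7]
grip_width: 0.249
finger_force: 91.0
t 13.58 p [0.6542 0.2972 0.0983] q [ 0.3087  0.4891  2.0254  1.7034  0.2467 -0.442 ] f [-0.6813 -0.3491  2.6593] ff 91.00085020065308 g 0.24934839056423722
[[ 0.5866  0.6422  0.4935]
 [ 0.4931 -0.7666  0.4114]
 [ 0.6425  0.002  -0.7663]]
end [0.  0.  0.2] [-0.07 -0.   -0.02] turn 0.2 rows 2
```

```bash
python3 -m jog '[[0,0,0,0,0,0,150],[0,0,0,0,0,0,0],[0,0,0,0,0,0,0],[0,0,0,0,0,0,0],[0,0,0,0,0,0,0],[0,0,0,0,0,-1,0],[0,0,0,0,0,-3,0],[0,0,0,0,0,-5,0]]';  python3 -m jog '[[0,0,0,0,0,-3,0],[0,0,0,0,0,-6,0],[0,0,0,0,0,-10,0],[0,0,0,0,0,-14,0],[0,0,0,0,0,-16,0],[0,0,0,0,0,-16,0]]'
cat >> h.py <<'E'
def flanges(n='scene',exc=()):
    p,d,X=shot(n)
    for b,c,st in blobs((X[...,2]>.042)&(X[...,2]<.058)&(X[...,0]<.7)&(X[...,0]>.3)&(X[...,1]<-.03)&(X[...,1]>-.5),12): print('stub',c,st[4],np.nanmean(X[b],0))
def goto_pick(g,phi,back=.016):
    Rt=Rpick(phi);R0,p0=now();z=Rt.as_matrix()[:,2];r=(R0,p0)
    for w,pos in((.5,[.43,-.02,.31]),(1,np.array(g)-.13*z)): r=rel(pos,half(R0,Rt,w),w,back,r)
E
python3 - <<'E'
from h import *
cur();flanges()
p,d,X=shot('scene');cv2.imwrite('pics/pl1.png',cv2.resize(p[140:320,270:450],None,fx=3.3,fy=3.3,interpolation=2)[:,:,::-1])
goto_pick([.4975,-.345,.036],-40)
E
```

```text
clock: 14.25
position: [0.6281, 0.2761, 0.1352]
orientation: [-2.589, -0.942, -0.937]
wrist_force: [-0.2, 0.7, 1.0]
grip_width: 0.997
finger_force: 0.0
clock: 14.75
position: [0.5499, 0.2096, 0.2625]
orientation: [-2.587, -0.942, -0.947]
wrist_force: [0.8, 0.6, 0.0]
grip_width: 1.001
finger_force: 0.0
t 14.75 p [0.5499 0.2096 0.2625] q [0.1756 0.0347 2.1626 0.8296 0.4449 0.3761] f [0.8423 0.6028 0.0144] ff 0.0 g 1.0009924692586452
[[ 0.5845  0.6416  0.4968]
 [ 0.493  -0.7671  0.4105]
 [ 0.6445  0.005  -0.7646]]
stub [175.6727 139.4545] 55 [ 0.3411 -0.2761  0.0498]
stub [136.4853 180.5   ] 68 [ 0.499  -0.3439  0.0502]
stub [219.2933 208.44  ] 75 [ 0.5572 -0.1067  0.0502]
stub [161.6667 217.2949] 78 [ 0.602  -0.2459  0.05  ]
0.5 [ -3.6 -28.9  42. ] [-15.91   9.77 -17.88] turn 51.1 rows 9
1 [ -3.6 -28.9  42. ] [10.29 39.18  8.29] turn 51.1 rows 12
```

View pics/pl1.png

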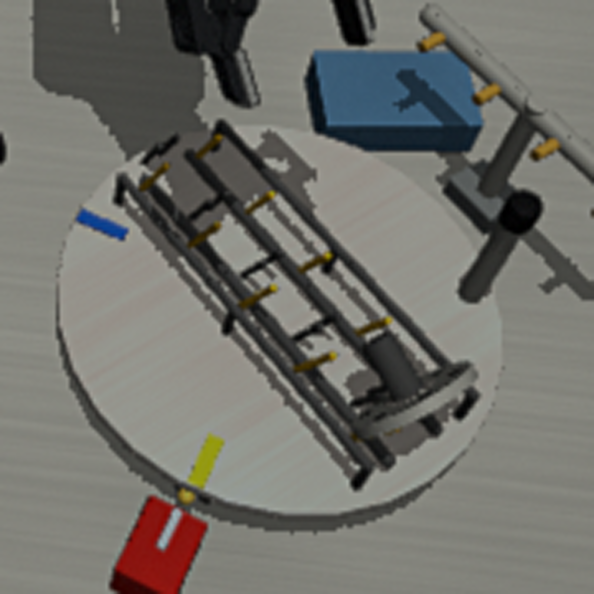

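The crop shows the first flange standing in slot 5, with its stub at (395,365) facing the robot and its rim at (415,405). The mark is still at the block. Next is the flange at (0.498,-0.345).

```bash
python3 -m jog '[[-3.6,-28.9,42,-15.9,9.8,-17.9,0],[-3.6,-28.9,42,-15.9,9.8,-17.9,0],[-3.6,-28.9,42,-15.9,9.8,-17.9,0],[-3.6,-28.9,42,-15.9,9.8,-17.9,0],[-3.6,-28.9,42,-15.9,9.8,-17.9,0],[-3.6,-28.9,42,-15.9,9.8,-17.9,0],[-3.6,-28.9,42,-15.9,9.8,-17.9,0],[-3.6,-28.9,42,-15.9,9.8,-17.9,0]]'; python3 -m jog '[[-3.6,-28.9,42,7,26,5,0],[-3.6,-28.9,42,7,26,5,0],[-3.6,-28.9,42,7,26,5,0],[-3.6,-28.9,42,7,26,5,0],[-3.6,-28.9,42,7,26,5,0],[-3.6,-28.9,42,7,26,5,0],[-3.6,-28.9,42,7,26,5,0],[-3.6,-28.9,42,7,26,5,0]]'
python3 - <<'E'
from h import *
cur();Rt=Rpick(-40);g=np.array([.4975,-.345,.036]);z=Rt.as_matrix()[:,2]
r=rel(g-.1*z,Rt,'pre',.016)
E
```

```text
clock: 15.52
position: [0.4319, -0.0188, 0.2939]
orientation: [-2.913, 0.024, -0.119]
wrist_force: [0.6, 0.6, -0.4]
grip_width: 1.002
finger_force: 0.0
clock: 16.18
position: [0.5061, -0.2627, 0.1851]
orientation: [-2.693, 0.99, 0.742]
wrist_force: [-1.5, -0.3, -0.7]
grip_width: 1.001
finger_force: 0.0
t 16.18 p [ 0.5061 -0.2627  0.1851] q [-0.5312  0.6174  1.427   0.083   1.627   1.7262] f [-1.5282 -0.2753 -0.7182] ff 0.0 g 1.0012778788303711
[[ 0.6543 -0.6465 -0.3925]
 [-0.5579 -0.7629  0.3266]
 [-0.5105  0.0053 -0.8598]]
pre [ 0.1  0.7 -0.4] [11.54  6.77  2.07] turn 0.8 rows 5
```

```bash
python3 -m jog '[[0,0.7,-0.4,11.5,6.8,2.1,0],[0,0.7,-0.4,11.5,6.8,2.1,0],[0,0.7,-0.4,11.5,6.8,2.1,0],[0,0.7,-0.4,11.5,6.8,2.1,0],[0,0.7,-0.4,11.5,6.8,2.1,0]]'
python3 - <<'E'
from h import *
cur();Rt=Rpick(-40);flanges()
r=rel([.4975,-.345,.036],Rt,'grasp',.016)
E
```

```text
clock: 16.6
position: [0.5293, -0.3695, 0.1128]
orientation: [-2.708, 0.974, 0.715]
wrist_force: [0.1, 0.4, -0.0]
grip_width: 0.998
finger_force: 0.0
t 16.6 p [ 0.5293 -0.3695  0.1128] q [-0.6296  0.7924  1.2635  0.0335  1.6021  1.624 ] f [ 0.1168  0.4426 -0.0203] ff 0.0 g 0.9976306250448556
[[ 0.6705 -0.6377 -0.3792]
 [-0.553  -0.7703  0.3176]
 [-0.4946 -0.0033 -0.8691]]
stub [175.6    139.4364] 55 [ 0.3415 -0.2762  0.0503]
stub [136.3939 180.4242] 66 [ 0.4988 -0.3442  0.0503]
stub [219.2568 208.3784] 74 [ 0.5572 -0.1068  0.0504]
stub [161.5844 217.2727] 77 [ 0.6022 -0.246   0.0504]
grasp [ 0.  -0.4  0.5] [ 0.43  0.28 10.42] turn 0.6 rows 4
```

```bash
python3 -m jog '[[0,0,0,0.4,0.3,4,0],[0,0,0,0.4,0.3,8,0],[0,0,0,0.4,0.3,10.4,0],[0,0,0,0.4,0.3,10.4,0],[0,0,0,0.4,0.3,10.4,230],[0,0,0,0.4,0.3,10.4,230],[0,0,0,0.4,0.3,10.4,230],[0,0,0,0.4,0.3,10.4,230]]' 90
python3 -m jog '[[0,0,0,0,0,0,230],[0,0,0,0,0,0,230],[0,0,0,0,0,0,230],[0,0,0,0,0,0,230],[0,0,0,0,0,0,230]]'
python3 - <<'E'
from h import *
cur()
E
python3 -m jog '[[0,0,0,-2,0,-3.5,230],[0,0,0,-3.5,0,-6.1,230],[0,0,0,-5,0,-8.7,230],[0,0,0,-6.7,0,-11.7,230],[0,0,0,-8.3,0,-14.5,230],[0,0,0,-9.9,0,-17.4,230],[0,0,0,-9.9,0,-17.4,230]]'
cat >> h.py <<'E'
def goto_slot(k,back=.016):
    R1,p1=now();r=(R1,p1)
    for w,pos in((.4,[.42,-.12,.3]),(.75,[.41,.05,.28]),(1,slot(k,-.053)+.09*TT+[0,0,.04])): r=rel(pos,half(R1,Rplace,w),w,back,r)
E
python3 - <<'E'
from h import *
cur();goto_slot(3)
E
```

```text
clock: 17.32
position: [0.4934, -0.3422, 0.0267]
orientation: [-2.715, 0.975, 0.704]
wrist_force: [-0.3, 0.5, -0.1]
grip_width: 0.456
finger_force: 0.0
clock: 17.73
position: [0.4928, -0.3423, 0.0264]
orientation: [-2.714, 0.976, 0.705]
wrist_force: [1.2, -0.7, 6.7]
grip_width: 0.252
finger_force: 88.0
t 17.73 p [ 0.4928 -0.3423  0.0264] q [-0.6281  0.8241  1.4208  0.0329  1.4052  1.6192] f [ 1.221  -0.7323  6.6965] ff 88.04534554481506 g 0.2521312085789695
[[ 0.6735 -0.6372 -0.3746]
 [-0.5555 -0.7707  0.3122]
 [-0.4877 -0.0021 -0.873 ]]
clock: 18.32
position: [0.4928, -0.3427, 0.2317]
orientation: [-2.717, 0.977, 0.696]
wrist_force: [2.2, -1.0, -4.2]
grip_width: 0.254
finger_force: 89.2
t 18.32 p [ 0.4928 -0.3427  0.2317] q [-0.6286  0.6048  1.3269  0.0328  1.7115  1.6287] f [ 2.237  -0.9866 -4.1841] ff 89.19231176376343 g 0.2537127206182389
[[ 0.6762 -0.6373 -0.3696]
 [-0.5574 -0.7706  0.3088]
 [-0.4817 -0.0028 -0.8763]]
0.4 [  3.2  22.7 -33.3] [-20.07 -12.8    5.06] turn 40.5 rows 7
0.75 [  2.8  19.9 -29.2] [ -2.78 -16.07   5.52] turn 35.4 rows 6
1 [  2.   14.2 -20.8] [ 17.75 -10.16  14.55] turn 25.3 rows 8
```

```bash
python3 -m jog '[[3.2,22.7,-33.3,-20.1,-12.8,5.1,230],[3.2,22.7,-33.3,-20.1,-12.8,5.1,230],[3.2,22.7,-33.3,-20.1,-12.8,5.1,230],[3.2,22.7,-33.3,-20.1,-12.8,5.1,230],[3.2,22.7,-33.3,-20.1,-12.8,5.1,230],[3.2,22.7,-33.3,-20.1,-12.8,5.1,230],[3.2,22.7,-33.3,-20.1,-12.8,5.1,230]]'
python3 -m jog '[[2.8,19.9,-29.2,-2.8,-16.1,5.5,230],[2.8,19.9,-29.2,-2.8,-16.1,5.5,230],[2.8,19.9,-29.2,-2.8,-16.1,5.5,230],[2.8,19.9,-29.2,-2.8,-16.1,5.5,230],[2.8,19.9,-29.2,-2.8,-16.1,5.5,230],[2.8,19.9,-29.2,-2.8,-16.1,5.5,230],[2.8,19.9,-29.2,-2.8,-16.1,5.5,230]]'
python3 - <<'E'
from h import *
cur();r=rel(slot(3,-.055,.0514)+.09*TT,Rplace,'pre',.016)
E
```

```text
clock: 18.9
position: [0.4138, -0.1099, 0.2803]
orientation: [-2.911, 0.201, 0.036]
wrist_force: [-0.8, -0.4, -4.6]
grip_width: 0.252
finger_force: 89.4
clock: 19.48
position: [0.4117, 0.0565, 0.2613]
orientation: [-2.811, -0.467, -0.54]
wrist_force: [0.6, -0.9, -3.9]
grip_width: 0.251
finger_force: 90.3
t 19.48 p [0.4117 0.0565 0.2613] q [-0.146  -0.1848  2.2395  0.4603  0.8492  0.8293] f [ 0.605  -0.855  -3.9389] ff 90.33773303031921 g 0.25140252247891665
[[ 0.8804  0.3523  0.3175]
 [ 0.2634 -0.9199  0.2904]
 [ 0.3944 -0.172  -0.9027]]
pre [  1.6  14.6 -21.2] [16.6  -9.25 17.53] turn 25.8 rows 8
```

```bash
python3 -m jog '[[1.6,14.6,-21.2,16.6,-9.25,17.5,230],[1.6,14.6,-21.2,16.6,-9.25,17.5,230],[1.6,14.6,-21.2,16.6,-9.25,17.5,230],[1.6,14.6,-21.2,16.6,-9.25,17.5,230],[1.6,14.6,-21.2,16.6,-9.25,17.5,230],[1.6,14.6,-21.2,16.6,-9.25,17.5,230],[1.6,14.6,-21.2,16.6,-9.25,17.5,230],[1.6,14.6,-21.2,16.6,-9.25,17.5,230]]'
python3 -m jog '[[0,0,0,0,0,0,230],[0,0,0,0,0,0,230]]'
python3 - <<'E'
from h import *
cur();plate();r=rel(slot(3,-.055,.0514)+.03*TT,Rplace,'mid',.016)
E
```

```text
clock: 20.15
position: [0.5869, 0.2393, 0.1834]
orientation: [-2.585, -0.934, -0.942]
wrist_force: [-1.1, 0.2, -2.8]
grip_width: 0.252
finger_force: 90.0
clock: 20.32
position: [0.5826, 0.2359, 0.1848]
orientation: [-2.586, -0.936, -0.943]
wrist_force: [-0.5, 0.3, -3.9]
grip_width: 0.254
finger_force: 90.0
t 20.32 p [0.5826 0.2359 0.1848] q [ 0.2212  0.2276  2.1601  1.2248  0.3182 -0.0105] f [-0.5386  0.2572 -3.917 ] ff 90.01626491546631 g 0.2539141535441182
[[ 0.5881  0.6403  0.4942]
 [ 0.4895 -0.7681  0.4128]
 [ 0.6439 -0.0008 -0.7651]]
grip n,t,a mm [-54.8 142.4  -1.3]
n at centre mm -22.8 tilt extra deg (about f: +=leans back) 9.98 yaw -4.52 centre t,a mm 151.9 -3.8 rad 43.3 pix 108 of 267 rms 1.1304474148163897
mid [ 0.  -0.1 -0. ] [-5.3  -0.13  3.02] turn 0.1 rows 3
```

```bash
python3 -m jog '[[0,0,0,-1.5,-0.1,0.85,230],[0,0,0,-3,-0.1,1.7,230],[0,0,0,-4.2,-0.1,2.4,230],[0,0,0,-5.3,-0.1,3,230],[0,0,0,-5.3,-0.1,3,230],[0,0,0,-5.3,-0.1,3,230]]'
python3 - <<'E'
from h import *
cur();r=rel(slot(3,-.055,.0514)+.015*TT,Rplace,'mid2',.016)
E
```

```text
clock: 20.87
position: [0.565, 0.2226, 0.1289]
orientation: [-2.586, -0.936, -0.945]
wrist_force: [0.2, -0.5, -3.1]
grip_width: 0.252
finger_force: 90.2
t 20.87 p [0.565  0.2226 0.1289] q [ 0.1992  0.3162  2.2346  1.7187  0.3146 -0.5474] f [ 0.1686 -0.4567 -3.1273] ff 90.23337364196777 g 0.2517571529962918
[[ 0.587   0.64    0.4958]
 [ 0.4895 -0.7683  0.4123]
 [ 0.6448  0.0007 -0.7644]]
mid2 [ 0.1 -0.2 -0. ] [-1.32 -0.02  0.84] turn 0.2 rows 2
```

No contact force yet, so I'll keep going down.

```bash
python3 -m jog '[[0,0,0,-0.7,0,0.4,230],[0,0,0,-1.3,0,0.8,230],[0,0,0,-1.3,0,0.8,230]]'; python3 -m jog '[[0,0,0,-0.6,0,0.35,230],[0,0,0,-1.1,0,0.6,230],[0,0,0,-1.1,0,0.6,230]]'
python3 - <<'E'
from h import *
cur();r=rel(slot(3,-.055,.0514),Rplace,'end',.016)
E
```

```text
clock: 21.12
position: [0.5615, 0.2201, 0.1145]
orientation: [-2.585, -0.939, -0.946]
wrist_force: [-0.3, 0.1, -4.5]
grip_width: 0.25
finger_force: 90.2
clock: 21.37
position: [0.558, 0.2174, 0.1029]
orientation: [-2.584, -0.939, -0.946]
wrist_force: [0.2, -0.4, -4.8]
grip_width: 0.25
finger_force: 91.1
t 21.37 p [0.558  0.2174 0.1029] q [ 0.1893  0.3673  2.2617  1.93    0.3401 -0.7814] f [ 0.1734 -0.4479 -4.786 ] ff 91.1028528213501 g 0.24977766814786231
[[ 0.5854  0.6416  0.4957]
 [ 0.491  -0.7671  0.413 ]
 [ 0.6452  0.0016 -0.764 ]]
end [ 0.  -0.2  0.1] [-0.29  0.03  0.16] turn 0.2 rows 2
```

```bash
python3 -m jog '[[0,0,0,-0.25,0,0.15,230],[0,0,0,-0.25,0,0.15,230]]'; python3 -m jog '[[0,0,0,-0.12,0,0.07,230],[0,0,0,-0.12,0,0.07,230]]';python3 -m jog '[[0,0,0,-0.1,0,0.06,230],[0,0,0,-0.1,0,0.06,230]]'
python3 - <<'E'
from h import *
cur();r=rel(slot(3,-.055,.0514),Rplace,'end',.016)
E
```

```text
clock: 21.53
position: [0.5575, 0.2171, 0.1003]
orientation: [-2.584, -0.94, -0.947]
wrist_force: [-0.3, -0.1, -3.6]
grip_width: 0.25
finger_force: 91.1
clock: 21.7
position: [0.5574, 0.2171, 0.0994]
orientation: [-2.583, -0.94, -0.948]
wrist_force: [-2.1, -1.4, 3.5]
grip_width: 0.254
finger_force: 91.8
clock: 21.87
position: [0.5574, 0.217, 0.0989]
orientation: [-2.582, -0.939, -0.95]
wrist_force: [-6.5, -5.1, 11.5]
grip_width: 0.251
finger_force: 93.0
t 21.87 p [0.5574 0.217  0.0989] q [ 0.1874  0.3773  2.266   1.9705  0.3487 -0.8261] f [-6.5493 -5.0635 11.4584] ff 93.001309633255 g 0.25054804239564615
[[ 0.5835  0.6419  0.4974]
 [ 0.4901 -0.7668  0.4146]
 [ 0.6476  0.0018 -0.762 ]]
end [ 0.  -0.4  0.1] [ 0.03  0.04 -0.1 ] turn 0.4 rows 2
```

Seated on the rails. I'll release, back off, and look again.

```bash
python3 -m jog '[[0,0,0,0.1,0,-0.06,230],[0,0,0,0.1,0,-0.06,150],[0,0,0,0.1,0,-0.06,0],[0,0,0,0.1,0,-0.06,0],[0,0,0,0.1,0,-0.06,0],[0,0,0,0.1,0,-0.06,0],[0,0,0,0.1,0,-1.5,0],[0,0,0,0.1,0,-4,0]]';  python3 -m jog '[[0,0,0,0,0,-3,0],[0,0,0,0,0,-6,0],[0,0,0,0,0,-9,0],[0,0,0,0,0,-12,0],[0,0,0,0,0,-12,0]]'
python3 - <<'E'
from h import *
cur();flanges()
p,d,X=shot('scene');cv2.imwrite('pics/pl2.png',cv2.resize(p[140:320,270:450],None,fx=3.3,fy=3.3,interpolation=2)[:,:,::-1])
goto_pick([.6007,-.247,.036],-45)
E
```

```text
clock: 22.53
position: [0.5369, 0.2009, 0.1273]
orientation: [-2.584, -0.941, -0.942]
wrist_force: [-0.4, -0.4, -0.0]
grip_width: 1.005
finger_force: 0.0
clock: 22.95
position: [0.477, 0.1496, 0.2236]
orientation: [-2.584, -0.943, -0.952]
wrist_force: [1.0, 0.5, 0.7]
grip_width: 0.996
finger_force: 0.0
t 22.95 p [0.477  0.1496 0.2236] q [ 0.0225 -0.0334  2.3453  1.0695  0.4748  0.0016] f [0.9551 0.5135 0.6902] ff 0.0 g 0.9960134225595874
[[ 0.5822  0.6422  0.4986]
 [ 0.4925 -0.7665  0.4122]
 [ 0.6469  0.0056 -0.7625]]
stub [175.5818 139.4545] 55 [ 0.3413 -0.2763  0.05  ]
stub [219.3067 208.4133] 75 [ 0.5573 -0.1066  0.0504]
stub [161.5714 217.2727] 77 [ 0.602  -0.2461  0.0501]
0.5 [ -3.9 -28.3  44.6] [ -6.19   9.83 -14.79] turn 53.0 rows 9
1 [ -3.9 -28.3  44.6] [21.18 29.24 11.18] turn 53.0 rows 11
```

View pics/pl2.png

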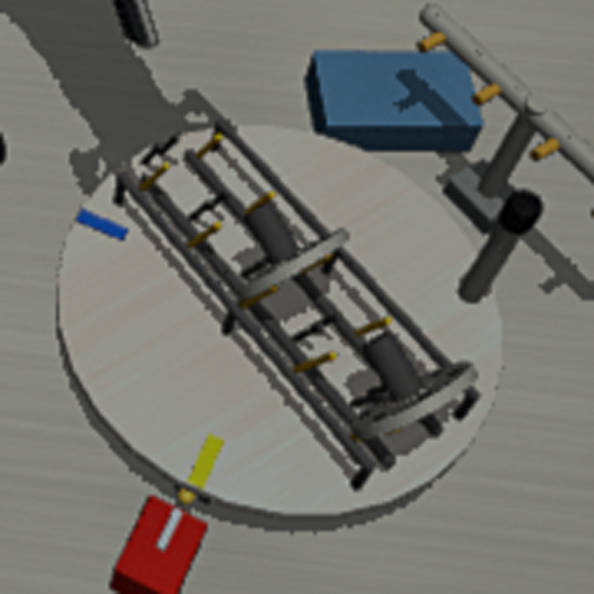

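The crop shows the second flange standing in slot 3 (stub at (270,230), rim at (295,262)), and the first is still in slot 5. Now the third.

```bash
python3 -m jog '[[-3.9,-28.3,44.6,-6.2,9.8,-14.8,0],[-3.9,-28.3,44.6,-6.2,9.8,-14.8,0],[-3.9,-28.3,44.6,-6.2,9.8,-14.8,0],[-3.9,-28.3,44.6,-6.2,9.8,-14.8,0],[-3.9,-28.3,44.6,-6.2,9.8,-14.8,0],[-3.9,-28.3,44.6,-6.2,9.8,-14.8,0],[-3.9,-28.3,44.6,-6.2,9.8,-14.8,0],[-3.9,-28.3,44.6,-6.2,9.8,-14.8,0]]'; python3 -m jog '[[-3.9,-28.3,44.6,17,24,5,0],[-3.9,-28.3,44.6,17,24,5,0],[-3.9,-28.3,44.6,17,24,5,0],[-3.9,-28.3,44.6,17,24,5,0],[-3.9,-28.3,44.6,17,24,5,0],[-3.9,-28.3,44.6,17,24,5,0],[-3.9,-28.3,44.6,17,24,5,0],[-3.9,-28.3,44.6,17,24,5,0]]'
python3 - <<'E'
from h import *
cur();Rt=Rpick(-45);g=np.array([.6007,-.247,.036]);z=Rt.as_matrix()[:,2]
r=rel(g-.1*z,Rt,'pre',.016);flanges()
E
```

```text
clock: 23.72
position: [0.4321, -0.0158, 0.2932]
orientation: [-2.894, 0.064, -0.147]
wrist_force: [-0.5, -0.2, -1.3]
grip_width: 0.999
finger_force: 0.0
clock: 24.38
position: [0.6015, -0.2477, 0.1938]
orientation: [-2.641, 1.077, 0.713]
wrist_force: [-2.2, 1.1, -2.0]
grip_width: 1.001
finger_force: 0.0
t 24.38 p [ 0.6015 -0.2477  0.1938] q [-0.4738  0.7166  1.2229  0.1554  1.7089  1.8526] f [-2.1684  1.1124 -1.997 ] ff 0.0 g 1.0014970376825196
[[ 0.6179 -0.6999 -0.3581]
 [-0.6027 -0.7142  0.356 ]
 [-0.5049 -0.0042 -0.8632]]
pre [0.1 0.3 0.6] [7.83 0.08 5.28] turn 0.7 rows 4
stub [175.7222 139.3333] 54 [ 0.341  -0.2759  0.0503]
stub [219.4054 208.4054] 74 [ 0.5572 -0.1064  0.0503]
stub [161.5921 217.2105] 76 [ 0.6021 -0.2459  0.0507]
```

```bash
python3 -m jog '[[0,0.3,0.6,7.8,0.1,5.3,0],[0,0.3,0.6,7.8,0.1,5.3,0],[0,0.3,0.6,7.8,0.1,5.3,0],[0,0.3,0.6,7.8,0.1,5.3,0],[0,0.3,0.6,7.8,0.1,5.3,0]]'
python3 - <<'E'
from h import *
Rt=Rpick(-45)
r=rel([.6007,-.2468,.036],Rt,'grasp',.016)
E
```

```text
clock: 24.85
position: [0.6286, -0.2731, 0.1192]
orientation: [-2.649, 1.084, 0.695]
wrist_force: [1.1, -0.5, 1.3]
grip_width: 0.997
finger_force: 0.0
grasp [ 0.  -0.5  0.5] [ 0.74  0.11 10.73] turn 0.7 rows 4
```

```bash
python3 -m jog '[[0,-0.5,0.5,0.7,0.1,4,0],[0,-0.5,0.5,0.7,0.1,8,0],[0,-0.5,0.5,0.7,0.1,10.7,0],[0,-0.5,0.5,0.7,0.1,10.7,0],[0,-0.5,0.5,0.7,0.1,10.7,230],[0,-0.5,0.5,0.7,0.1,10.7,230],[0,-0.5,0.5,0.7,0.1,10.7,230],[0,-0.5,0.5,0.7,0.1,10.7,230]]' 90
python3 -m jog '[[0,0,0,0,0,0,230],[0,0,0,0,0,0,230],[0,0,0,0,0,0,230],[0,0,0,0,0,0,230],[0,0,0,0,0,0,230]]'
python3 - <<'E'
from h import *
cur();R0,p0=now();print('bc in tool',R0.inv().apply(np.array([.6007,-.2468,0])-p0))
E
python3 -m jog '[[0,0,0,-2,0,-3.5,230],[0,0,0,-3.5,0,-6.1,230],[0,0,0,-5,0,-8.7,230],[0,0,0,-6.7,0,-11.7,230],[0,0,0,-8.3,0,-14.5,230],[0,0,0,-9.9,0,-17.4,230],[0,0,0,-9.9,0,-17.4,230]]'
python3 - <<'E'
from h import *
cur();goto_slot(2)
E
```

```text
clock: 25.52
position: [0.5972, -0.2438, 0.0251]
orientation: [-2.643, 1.098, 0.699]
wrist_force: [0.2, 0.2, -0.0]
grip_width: 0.449
finger_force: 0.0
clock: 25.93
position: [0.5965, -0.2436, 0.0245]
orientation: [-2.642, 1.098, 0.701]
wrist_force: [0.9, -2.5, 7.5]
grip_width: 0.25
finger_force: 87.8
t 25.93 p [ 0.5965 -0.2436  0.0245] q [-0.4714  0.8754  1.3181  0.1546  1.4466  1.8289] f [ 0.864  -2.4809  7.5116] ff 87.81284809112549 g 0.2501565788815312
[[ 0.6125 -0.7085 -0.3504]
 [-0.616  -0.7057  0.3501]
 [-0.4953  0.0014 -0.8687]]
bc in tool [ 0.0166 -0.0008  0.0187]
clock: 26.52
position: [0.5987, -0.2442, 0.2301]
orientation: [-2.645, 1.098, 0.691]
wrist_force: [0.7, 0.4, -1.4]
grip_width: 0.254
finger_force: 88.5
t 26.52 p [ 0.5987 -0.2442  0.2301] q [-0.4709  0.6696  1.22    0.156   1.7398  1.8749] f [ 0.6866  0.4    -1.3635] ff 88.47118735313416 g 0.2543182184453092
[[ 0.6158 -0.7084 -0.3448]
 [-0.6174 -0.7058  0.3474]
 [-0.4895 -0.001  -0.872 ]]
0.4 [  3.3  22.2 -35.6] [-21.55   3.62   5.87] turn 42.1 rows 7
0.75 [  2.9  19.4 -31.2] [ -3.73 -15.76   5.8 ] turn 36.8 rows 7
1 [  2.1  13.9 -22.3] [12.25 -8.46 11.94] turn 26.3 rows 6
```

```bash
python3 -m jog '[[3.3,22.2,-35.6,-21.5,3.6,5.9,230],[3.3,22.2,-35.6,-21.5,3.6,5.9,230],[3.3,22.2,-35.6,-21.5,3.6,5.9,230],[3.3,22.2,-35.6,-21.5,3.6,5.9,230],[3.3,22.2,-35.6,-21.5,3.6,5.9,230],[3.3,22.2,-35.6,-21.5,3.6,5.9,230],[3.3,22.2,-35.6,-21.5,3.6,5.9,230]]'
python3 -m jog '[[2.9,19.4,-31.2,-3.7,-15.8,5.8,230],[2.9,19.4,-31.2,-3.7,-15.8,5.8,230],[2.9,19.4,-31.2,-3.7,-15.8,5.8,230],[2.9,19.4,-31.2,-3.7,-15.8,5.8,230],[2.9,19.4,-31.2,-3.7,-15.8,5.8,230],[2.9,19.4,-31.2,-3.7,-15.8,5.8,230],[2.9,19.4,-31.2,-3.7,-15.8,5.8,230]]'
python3 - <<'E'
from h import *
cur();r=rel(slot(2,-.053,.0517)+.09*TT,Rplace,'pre',.016)
E
```

```text
clock: 27.1
position: [0.4137, -0.1128, 0.2794]
orientation: [-2.89, 0.285, 0.035]
wrist_force: [0.0, 0.3, -3.9]
grip_width: 0.255
finger_force: 88.6
clock: 27.68
position: [0.4126, 0.0569, 0.26]
orientation: [-2.808, -0.438, -0.54]
wrist_force: [-0.2, -1.3, -2.9]
grip_width: 0.254
finger_force: 89.4
t 27.68 p [0.4126 0.0569 0.26  ] q [-0.1491 -0.1812  2.2419  0.4702  0.8448  0.8386] f [-0.2024 -1.3006 -2.8799] ff 89.42828178405762 g 0.25415376839497045
[[ 0.8863  0.3351  0.3195]
 [ 0.2432 -0.9242  0.2946]
 [ 0.394  -0.1834 -0.9006]]
pre [  1.6  14.3 -22.5] [11.27 -7.52 14.89] turn 26.7 rows 6
```

```bash
python3 -m jog '[[1.6,14.3,-22.5,11.3,-7.5,14.9,230],[1.6,14.3,-22.5,11.3,-7.5,14.9,230],[1.6,14.3,-22.5,11.3,-7.5,14.9,230],[1.6,14.3,-22.5,11.3,-7.5,14.9,230],[1.6,14.3,-22.5,11.3,-7.5,14.9,230],[1.6,14.3,-22.5,11.3,-7.5,14.9,230],[1.6,14.3,-22.5,11.3,-7.5,14.9,230]]'
python3 -m jog '[[0,0,0,0,0,0,230],[0,0,0,0,0,0,230]]'
python3 - <<'E'
from h import *
cur();r=rel(slot(2,-.053,.0517)+.03*TT,Rplace,'mid',.016)
E
```

```text
clock: 28.27
position: [0.5396, 0.1986, 0.1815]
orientation: [-2.589, -0.934, -0.938]
wrist_force: [-0.2, 0.6, -2.8]
grip_width: 0.252
finger_force: 89.5
clock: 28.43
position: [0.5371, 0.1963, 0.1843]
orientation: [-2.588, -0.935, -0.941]
wrist_force: [0.7, -0.1, -3.2]
grip_width: 0.252
finger_force: 89.5
t 28.43 p [0.5371 0.1963 0.1843] q [ 0.1458  0.1546  2.2605  1.2817  0.3568 -0.1299] f [ 0.733  -0.1027 -3.2173] ff 89.45227861404419 g 0.2515506247817356
[[ 0.5896  0.6394  0.4936]
 [ 0.4899 -0.7689  0.4108]
 [ 0.6422 -0.0004 -0.7665]]
mid [ 0.   0.  -0.1] [-5.27 -0.24  2.97] turn 0.1 rows 3
```

```bash
python3 -m jog '[[0,0,0,0,-0.2,0,230],[0,0,0,-1.5,-0.2,0.85,230],[0,0,0,-3,-0.2,1.7,230],[0,0,0,-4.2,-0.2,2.4,230],[0,0,0,-5.2,-0.2,2.95,230],[0,0,0,-5.2,-0.2,2.95,230],[0,0,0,-5.2,-0.2,2.95,230]]'
python3 - <<'E'
from h import *
cur();r=rel(slot(2,-.053,.0517)+.015*TT,Rplace,'mid2',.016)
E
```

```text
clock: 29.02
position: [0.5197, 0.1839, 0.1295]
orientation: [-2.589, -0.934, -0.944]
wrist_force: [0.2, 0.6, -2.9]
grip_width: 0.25
finger_force: 89.6
t 29.02 p [0.5197 0.1839 0.1295] q [ 0.119   0.2556  2.3352  1.7416  0.3615 -0.6418] f [ 0.1729  0.5576 -2.8999] ff 89.62783098220825 g 0.2501727421059308
[[ 0.589   0.6383  0.4956]
 [ 0.489  -0.7697  0.4103]
 [ 0.6434  0.0007 -0.7656]]
mid2 [ 0.1 -0.  -0.1] [-1.42 -0.08  0.89] turn 0.2 rows 2
```

```bash
python3 -m jog '[[0,0,0,-0.7,-0.05,0.4,230],[0,0,0,-1.4,-0.05,0.85,230],[0,0,0,-1.4,-0.05,0.85,230]]'; python3 -m jog '[[0,0,0,-0.6,0,0.35,230],[0,0,0,-1.1,0,0.6,230],[0,0,0,-1.1,0,0.6,230]]'
python3 - <<'E'
from h import *
cur();r=rel(slot(2,-.053,.0517),Rplace,'end',.016)
E
```

```text
clock: 29.27
position: [0.5154, 0.1813, 0.1138]
orientation: [-2.588, -0.936, -0.944]
wrist_force: [-0.4, 0.1, -3.2]
grip_width: 0.25
finger_force: 89.7
clock: 29.52
position: [0.5119, 0.1786, 0.1023]
orientation: [-2.588, -0.936, -0.944]
wrist_force: [-0.7, -0.1, -3.0]
grip_width: 0.253
finger_force: 90.4
t 29.52 p [0.5119 0.1786 0.1023] q [ 0.1056  0.318   2.3644  1.9478  0.3933 -0.8775] f [-0.7303 -0.0937 -2.9601] ff 90.44559001922607 g 0.25305613578567
[[ 0.5881  0.6394  0.4953]
 [ 0.49   -0.7689  0.4108]
 [ 0.6435  0.0011 -0.7654]]
end [ 0.1 -0.1 -0. ] [-0.25 -0.    0.16] turn 0.1 rows 2
```

```bash
python3 -m jog '[[0,0,0,-0.25,0,0.15,230],[0,0,0,-0.25,0,0.15,230]]'; python3 -m jog '[[0,0,0,-0.1,0,0.06,230],[0,0,0,-0.1,0,0.06,230]]'
```

```text
clock: 29.68
position: [0.5115, 0.1782, 0.0996]
orientation: [-2.587, -0.937, -0.945]
wrist_force: [-1.1, 0.2, -3.4]
grip_width: 0.254
finger_force: 90.4
clock: 29.85
position: [0.5114, 0.1782, 0.0987]
orientation: [-2.587, -0.937, -0.946]
wrist_force: [0.2, -0.2, -0.1]
grip_width: 0.257
finger_force: 90.3
```

```bash
python3 -m jog '[[0,0,0,-0.05,0,0.03,230],[0,0,0,-0.05,0,0.03,150],[0,0,0,-0.05,0,0.03,0],[0,0,0,-0.05,0,0.03,0],[0,0,0,-0.05,0,0.03,0],[0,0,0,-0.05,0,0.03,0],[0,0,0,-0.05,0,-1.5,0],[0,0,0,-0.05,0,-4,0]]';  python3 -m jog '[[0,0,0,0,0,-3,0],[0,0,0,0,0,-6,0],[0,0,0,0,0,-9,0],[0,0,0,0,0,-12,0],[0,0,0,0,0,-12,0]]'
python3 - <<'E'
from h import *
cur();flanges()
p,d,X=shot('scene');cv2.imwrite('pics/pl3.png',cv2.resize(p[140:320,270:450],None,fx=3.3,fy=3.3,interpolation=2)[:,:,::-1])
R0,p0=now();Rt=tool([0,0,-1],u(55));r=(R0,p0)
for w,pos in((.45,[.43,.16,.30]),(.9,[.5,.3,.29]),(1,np.r_[AX+.145*u(100)[:2],.24])): r=rel(pos,half(R0,Rt,w),w,.016,r)
E
```

```text
clock: 30.52
position: [0.4903, 0.1615, 0.1272]
orientation: [-2.588, -0.937, -0.94]
wrist_force: [-0.3, -0.1, 0.8]
grip_width: 1.002
finger_force: 0.0
clock: 30.93
position: [0.4304, 0.1104, 0.2236]
orientation: [-2.589, -0.94, -0.95]
wrist_force: [1.6, -0.2, 0.1]
grip_width: 0.997
finger_force: 0.0
t 30.93 p [0.4304 0.1104 0.2236] q [-0.12   -0.1219  2.4202  1.0391  0.5707 -0.0731] f [ 1.6003 -0.2165  0.0601] ff 0.0 g 0.9968478771745314
[[ 0.5846  0.6398  0.4988]
 [ 0.4922 -0.7685  0.4089]
 [ 0.645   0.0065 -0.7642]]
stub [175.6481 139.4074] 54 [ 0.3416 -0.276   0.0506]
stub [219.3333 208.4267] 75 [ 0.5574 -0.1065  0.0506]
0.45 [ 16.6 -12.5 -45.1] [ 6.86 -4.11 -2.59] turn 49.7 rows 9
0.9 [ 16.6 -12.5 -45.1] [12.    5.7   7.28] turn 49.7 rows 9
1 [  3.7  -2.8 -10. ] [1.34 8.42 5.6 ] turn 11.0 rows 4
```

View pics/pl3.png

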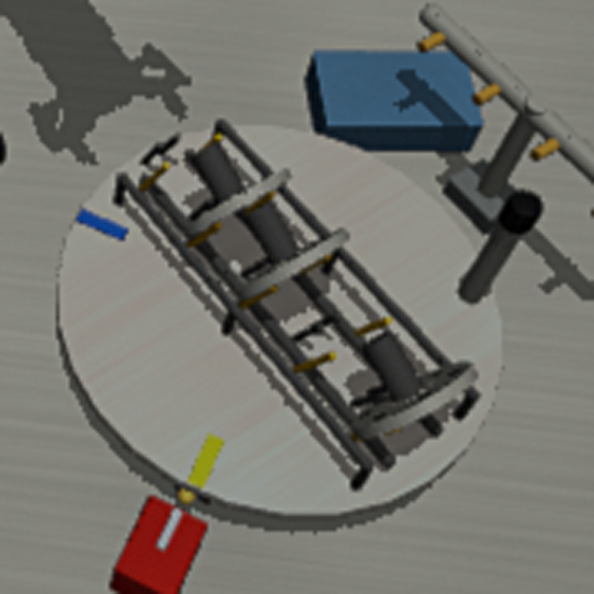

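The crop shows flanges standing in slots 2, 3 and 5 (rims at (240,198), (295,262), (415,405)), with the mark at the block. Three were present and all three are racked. Next I'll go to the handle.

```bash
python3 -m jog '[[16.6,-12.5,-45.1,6.9,-4.1,-2.6,0],[16.6,-12.5,-45.1,6.9,-4.1,-2.6,0],[16.6,-12.5,-45.1,6.9,-4.1,-2.6,0],[16.6,-12.5,-45.1,6.9,-4.1,-2.6,0],[16.6,-12.5,-45.1,6.9,-4.1,-2.6,0],[16.6,-12.5,-45.1,6.9,-4.1,-2.6,0],[16.6,-12.5,-45.1,6.9,-4.1,-2.6,0],[16.6,-12.5,-45.1,6.9,-4.1,-2.6,0]]'; python3 -m jog '[[16.6,-12.5,-45.1,12,5.7,7.3,0],[16.6,-12.5,-45.1,12,5.7,7.3,0],[16.6,-12.5,-45.1,12,5.7,7.3,0],[16.6,-12.5,-45.1,12,5.7,7.3,0],[16.6,-12.5,-45.1,12,5.7,7.3,0],[16.6,-12.5,-45.1,12,5.7,7.3,0],[16.6,-12.5,-45.1,12,5.7,7.3,0],[16.6,-12.5,-45.1,12,5.7,7.3,0]]'
python3 - <<'E'
from h import *
cur()
Rt=tool([0,0,-1],u(55));rel(np.r_[AX+.145*u(100)[:2],.235],Rt,'above')
E
```

```text
clock: 31.7
position: [0.4341, 0.1681, 0.2836]
orientation: [-2.088, -2.063, -0.593]
wrist_force: [0.1, -0.1, -0.5]
grip_width: 0.999
finger_force: 0.0
clock: 32.37
position: [0.4991, 0.3043, 0.2705]
orientation: [-1.183, -2.871, -0.115]
wrist_force: [-0.3, 0.5, -0.1]
grip_width: 1.001
finger_force: 0.0
t 32.37 p [0.4991 0.3043 0.2705] q [ 0.5019  0.2354  1.7078  0.0801  1.1636 -0.3179] f [-0.3324  0.5176 -0.1379] ff 0.0 g 1.0010210308962009
[[-0.7098  0.7044 -0.0039]
 [ 0.7019  0.7076  0.0817]
 [ 0.0603  0.0552 -0.9967]]
above [ 3.5 -3.2 -9.8] [0.96 8.28 5.99] turn 10.8 rows 4
```

```bash
python3 -m jog '[[3.5,-3.2,-9.8,1,8.3,6,0],[3.5,-3.2,-9.8,1,8.3,6,0],[3.5,-3.2,-9.8,1,8.3,6,0],[3.5,-3.2,-9.8,1,8.3,6,0],[3.5,-3.2,-9.8,1,8.3,6,0]]'
python3 - <<'E'
from h import *
cur()
Rt=tool([0,0,-1],u(55));rel([.5497,.3732,.155],Rt,'down')
E
```

```text
clock: 32.78
position: [0.5502, 0.3727, 0.2157]
orientation: [-0.956, -2.992, 0.001]
wrist_force: [-1.3, -0.3, 0.3]
grip_width: 0.998
finger_force: 0.0
t 32.78 p [0.5502 0.3727 0.2157] q [ 0.5928  0.4281  1.5567  0.0006  1.1577 -0.3597] f [-1.3108 -0.3064  0.3328] ff 0.0 g 0.998248629352869
[[-0.8148  0.5798 -0.001 ]
 [ 0.5798  0.8148 -0.0001]
 [ 0.0008 -0.0007 -1.    ]]
down [-0.  -0.  -0.4] [0.07 0.02 7.97] turn 0.4 rows 3
```

```bash
python3 -m jog '[[0,0,0,0.1,0,3,0],[0,0,0,0.1,0,6,0],[0,0,0,0.1,0,8,0],[0,0,0,0.1,0,8,0],[0,0,0,0.1,0,8,220],[0,0,0,0.1,0,8,220],[0,0,0,0.1,0,8,220],[0,0,0,0.1,0,8,220]]' 40
python3 -m jog '[[0,0,0,0,0,0,220],[0,0,0,0,0,0,220],[0,0,0,0,0,0,220],[0,0,0,0,0,0,220]]'
python3 - <<'E'
from h import *
cur();s=sense();R0=R.from_rotvec(s['orientation']);h=s['position'][:2]-AX;r=np.hypot(*h);a0=np.degrees(np.arctan2(h[1],h[0]));print(r,a0)
for d in(2,5,9,14,19,24,29,34, 39,44,49,54,59,64,69,74,79,83,87,90,91.5):
    t=AX+(r+(.1445-r)*min(1,d/20))*u(a0+d)[:2]; print(d,np.round(R0.inv().apply(np.r_[t-s['position'][:2],0])*100,2))
E
```

```text
clock: 33.45
position: [0.5517, 0.3733, 0.1403]
orientation: [0.951, 2.989, 0.004]
wrist_force: [-0.5, 0.2, -0.9]
grip_width: 0.455
finger_force: 0.0
clock: 33.78
position: [0.5524, 0.3731, 0.1398]
orientation: [0.95, 2.988, 0.004]
wrist_force: [4.5, -1.8, 6.6]
grip_width: 0.269
finger_force: 39.8
t 33.78 p [0.5524 0.3731 0.1398] q [ 0.5934  0.5043  1.6183 -0.0036  1.0136 -0.3599] f [ 4.5191 -1.8154  6.6079] ff 39.76107895374298 g 0.26907526360555406
[[-0.8164  0.5774  0.0062]
 [ 0.5774  0.8164  0.0005]
 [-0.0048  0.004  -1.    ]]
0.14333512431667506 99.3068534217169
2 [ 0.36 -0.35 -0.  ]
5 [ 0.87 -0.9  -0.01]
9 [ 1.52 -1.67 -0.01]
14 [ 2.24 -2.69 -0.02]
19 [ 2.87 -3.78 -0.03]
24 [ 3.39 -4.93 -0.04]
29 [ 3.8  -6.12 -0.04]
34 [ 4.1  -7.35 -0.05]
39 [ 4.3  -8.59 -0.05]
44 [ 4.39 -9.85 -0.06]
49 [  4.36 -11.11  -0.07]
54 [  4.23 -12.36  -0.07]
59 [  3.99 -13.6   -0.07]
64 [  3.64 -14.81  -0.08]
69 [  3.18 -15.99  -0.08]
74 [  2.63 -17.12  -0.08]
79 [  1.98 -18.2   -0.08]
83 [  1.39 -19.02  -0.08]
87 [  0.75 -19.8   -0.08]
90 [  0.23 -20.35  -0.08]
91.5 [ -0.04 -20.62  -0.08]
```

```bash
python3 -m jog '[[0,0,0,0.36,-0.35,0,220],[0,0,0,0.87,-0.9,0,220],[0,0,0,1.52,-1.67,0,220],[0,0,0,2.24,-2.69,0,220],[0,0,0,2.87,-3.78,0,220],[0,0,0,3.39,-4.93,0,220],[0,0,0,3.8,-6.12,0,220],[0,0,0,4.1,-7.35,0,220]]'
python3 -m jog '[[0,0,0,0.2,-1.24,0,220],[0,0,0,0.29,-2.5,0,220],[0,0,0,0.26,-3.76,0,220],[0,0,0,0.13,-5.01,0,220],[0,0,0,-0.11,-6.25,0,220],[0,0,0,-0.46,-7.46,0,220],[0,0,0,-0.92,-8.64,0,220],[0,0,0,-1.47,-9.77,0,220]]'
python3 -m jog '[[0,0,0,-0.65,-1.08,0,220],[0,0,0,-1.24,-1.9,0,220],[0,0,0,-1.88,-2.68,0,220],[0,0,0,-2.4,-3.23,0,220],[0,0,0,-2.4,-3.23,0,220],[0,0,0,-2.4,-3.23,0,220],[0,0,0,-2.4,-3.23,0,220]]'
python3 - <<'E'
from h import *
cur();h=sense()['position'][:2]-AX;print(np.hypot(*h),np.degrees(np.arctan2(h[1],h[0])))
p,d,X=shot('top');cv2.imwrite('pics/tw.png',cv2.resize(p[110:270,90:270],None,fx=3.5,fy=3.5,interpolation=2)[:,:,::-1]);H=hsv(p);h,s,v=H[...,0],H[...,1],H[...,2]
r=np.hypot(X[...,0]-AX[0],X[...,1]-AX[1])
for nm,m in dict(red=((h<8)|(h>172))&(s>150)&(v>80)&(r>.17)&(r<.3),yel=(h>20)&(h<35)&(s>130)&(v>100)&(X[...,2]<.055)&(r<.2),blue=(h>100)&(h<125)&(s>130)&(v>60)&(r<.17)).items():
    for b,c,st in blobs(m,12): q=np.nanmedian(X[b],0);print(nm,c,st[4],q,np.degrees(np.arctan2(q[1]-AX[1],q[0]-AX[0])))
E
```

```text
clock: 34.45
position: [0.4747, 0.3393, 0.1396]
orientation: [0.95, 2.991, 0.009]
wrist_force: [-5.9, 15.6, 6.7]
grip_width: 0.272
finger_force: 41.0
clock: 35.12
position: [0.4309, 0.249, 0.139]
orientation: [0.949, 2.99, 0.005]
wrist_force: [2.0, 4.7, 2.6]
grip_width: 0.265
finger_force: 41.1
clock: 35.7
position: [0.4319, 0.2082, 0.1387]
orientation: [0.951, 2.991, 0.002]
wrist_force: [-1.1, 2.2, 7.4]
grip_width: 0.268
finger_force: 41.9
t 35.7 p [0.4319 0.2082 0.1387] q [ 0.447   0.246   2.0261 -0.0017  0.866  -0.5071] f [-1.0547  2.2314  7.3675] ff 41.86194062232971 g 0.26816361179952836
[[-0.8164  0.5775  0.0037]
 [ 0.5775  0.8164  0.0004]
 [-0.0028  0.0025 -1.    ]]
0.14560163897857692 -170.71967377698925
red [203.2308 128.6509] 169 [0.7753 0.1508 0.0444] -22.060633502465535
yel [139.4    170.5333] 30 [0.6267 0.3634 0.044 ] 68.80743755469368
blue [194.7    147.3333] 30 [0.7077 0.1791 0.0455] -21.698735107545367
```

View pics/tw.png

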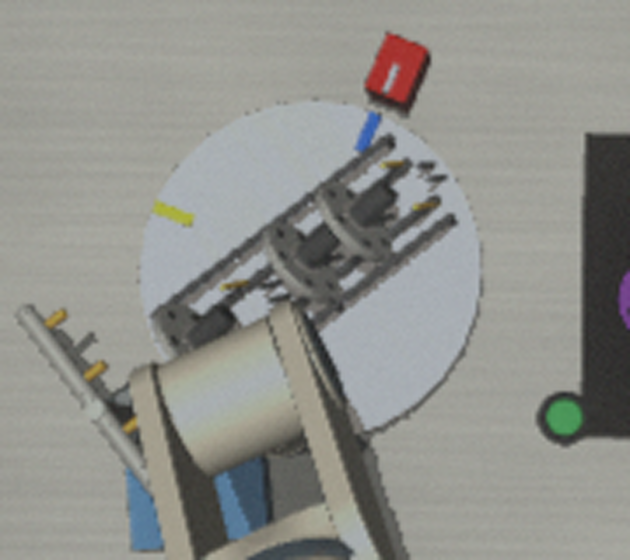

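The top view shows the blue mark at the red block (370,130) and the flanges standing. The angle is within about 1° of the detent, so I'll let go and lift.

```bash
python3 -m jog '[[0,0,0,0,0,0,0],[0,0,0,0,0,0,0],[0,0,0,0,0,0,0],[0,0,0,0,0,0,0],[0,0,0,0,0,0,0],[0,0,0,0,0,-3,0],[0,0,0,0,0,-7,0],[0,0,0,0,0,-11,0]]'
python3 -m jog '[[0,0,0,0,0,-2,255],[0,0,0,0,0,-2,255],[0,0,0,0,0,-2,255],[0,0,0,0,0,-2,255]]'
python3 - <<'E'
from h import *
cur()
Rt=tool([0,0,-1],u(55));r=rel([.4385,-.0135,.12],Rt,'over button',0)
p,d,X=shot('scene');H=hsv(p);h,s,v=H[...,0],H[...,1],H[...,2]
r=np.hypot(X[...,0]-AX[0],X[...,1]-AX[1])
for nm,m in dict(blue=(h>100)&(h<125)&(s>130)&(v>60)&(r<.17),green=(h>50)&(h<75)&(s>120)&(v>60)&(X[...,0]>.3)&(abs(X[...,1])<.1)).items():
    for b,c,st in blobs(m,12): q=np.nanmedian(X[b],0);print(nm,c,st[4],q,np.percentile(X[b][:,2],[5,95]),np.degrees(np.arctan2(q[1]-AX[1],q[0]-AX[0])), plane('scene',c,q[2]))
E
```

```text
clock: 36.42
position: [0.4302, 0.2076, 0.2484]
orientation: [0.951, 2.993, -0.003]
wrist_force: [0.8, 0.3, 0.4]
grip_width: 1.002
finger_force: 0.0
clock: 36.75
position: [0.4305, 0.2078, 0.267]
orientation: [0.951, 2.992, -0.001]
wrist_force: [-0.1, 0.2, -0.0]
grip_width: 0.454
finger_force: 0.0
t 36.75 p [0.4305 0.2078 0.267 ] q [ 0.4479  0.0837  1.8964 -0.0021  1.1604 -0.5067] f [-0.0552  0.2155 -0.0421] ff 0.0 g 0.4537557511237032
[[-0.8166  0.5772  0.0017]
 [ 0.5772  0.8166 -0.0013]
 [-0.0022 -0.     -1.    ]]
over button [-0.   0.1 -0.3] [-13.39 -17.61  14.73] turn 0.3 rows 8
blue [330.9367 278.8354] 79 [0.7095 0.1811 0.0479] [0.0456 0.05  ] -20.7119534039541 [[0.7094 0.1811 0.0479]]
green [261.7087 181.9515] 103 [ 0.4399 -0.0124  0.0225] [0.0189 0.0259] -119.06515418063805 [[ 0.4402 -0.0121  0.0225]]
```

```bash
python3 -m jog '[[0,0,0,-13.4,-17.6,4,255],[0,0,0,-13.4,-17.6,4,255],[0,0,0,-13.4,-17.6,4,255],[0,0,0,-13.4,-17.6,4,255],[0,0,0,-13.4,-17.6,4,255],[0,0,0,-13.4,-17.6,4,255],[0,0,0,-13.4,-17.6,14.7,255],[0,0,0,-13.4,-17.6,14.7,255]]'; python3 -m jog '[[0,0,0,0,0,0,255],[0,0,0,0,0,0,255]]'
python3 - <<'E'
from h import *
cur()
r=rel([.439,-.0135,.04],now()[0],'near',0)
r=rel([.439,-.0135,.0165],now()[0],'press',0)
E
```

```text
clock: 37.47
position: [0.4402, -0.0145, 0.1442]
orientation: [0.954, 2.987, 0.002]
wrist_force: [0.6, 0.7, -0.9]
grip_width: 0.003
finger_force: 0.0
clock: 37.63
position: [0.4368, -0.013, 0.1428]
orientation: [-0.951, -2.99, 0.003]
wrist_force: [0.3, -0.8, 0.5]
grip_width: 0.004
finger_force: 0.0
t 37.63 p [ 0.4368 -0.013   0.1428] q [-0.0328  0.1815  2.1014 -0.0007  0.8632 -0.9875] f [ 0.3287 -0.7563  0.5109] ff 0.0 g 0.004252115703436681
[[-0.8164  0.5774 -0.0045]
 [ 0.5774  0.8164 -0.0004]
 [ 0.0034 -0.0029 -1.    ]]
near [0. 0. 0.] [-0.25  0.12 10.28] turn 0.0 rows 4
press [0. 0. 0.] [-0.25  0.12 12.63] turn 0.0 rows 5
```

```bash
python3 -m jog '[[0,0,0,-0.2,0.1,4,255],[0,0,0,-0.2,0.1,8,255],[0,0,0,-0.2,0.1,11.5,255],[0,0,0,-0.2,0.1,11.9,255],[0,0,0,-0.2,0.1,12.2,255],[0,0,0,-0.2,0.1,12.5,255],[0,0,0,-0.2,0.1,12.6,255],[0,0,0,-0.2,0.1,12.6,255]]'; python3 -m jog '[[0,0,0,0,0,0.05,255],[0,0,0,0,0,0.05,255]]'
```

```text
clock: 38.3
position: [0.4436, -0.0133, 0.0207]
orientation: [0.949, 2.988, 0.002]
wrist_force: [-0.2, 1.1, 2.1]
grip_width: 0.002
finger_force: 1.0
clock: 38.47
position: [0.4435, -0.0134, 0.0197]
orientation: [0.949, 2.988, 0.002]
wrist_force: [1.4, 0.5, 2.3]
grip_width: 0.003
finger_force: 1.4
```

```bash
python3 -m jog '[[0,0,0,0.2,0,0.2,255],[0,0,0,0.2,0,0.2,255]]'; python3 -m jog '[[0,0,0,0,0,0.15,255],[0,0,0,0,0,0.15,255]]'; python3 -m jog '[[0,0,0,0,0,0.15,255],[0,0,0,0,0,0.15,255]]'
```

```text
clock: 38.63
position: [0.4412, -0.0123, 0.0168]
orientation: [0.95, 2.989, 0.001]
wrist_force: [2.8, -0.4, 4.2]
grip_width: -0.001
finger_force: 2.2
clock: 38.8
position: [0.4413, -0.0123, 0.0157]
orientation: [0.95, 2.99, 0.001]
wrist_force: [-0.5, 0.8, 21.5]
grip_width: 0.002
finger_force: 10.9
clock: 38.97
position: [0.4414, -0.0123, 0.0153]
orientation: [0.95, 2.99, 0.001]
wrist_force: [-6.2, 1.6, 45.4]
grip_width: -0.001
finger_force: 22.6
```

Bottomed out. I'll retract and check.

```bash
python3 -m jog '[[0,0,0,0,0,-2,255],[0,0,0,0,0,-6,255],[0,0,0,0,0,-10,255],[0,0,0,0,0,-14,255],[0,0,0,0,0,-18,255],[0,0,0,0,0,-22,255],[0,0,0,0,0,-22,255]]'; python3 -m jog '[[0,0,0,14,-14,0,255],[0,0,0,14,-14,0,255],[0,0,0,14,-14,0,255],[0,0,0,14,-14,0,255],[0,0,0,14,-14,0,255],[0,0,0,14,-14,0,255],[0,0,0,14,-14,0,255]]'
python3 - <<'E'
from h import *
cur()
p,d,X=shot('scene');cv2.imwrite('pics/fin.png',cv2.resize(p[120:330,200:480],None,fx=2.6,fy=2.6,interpolation=2)[:,:,::-1])
E
```

```text
clock: 39.55
position: [0.4427, -0.0122, 0.24]
orientation: [0.948, 2.983, 0.004]
wrist_force: [1.6, -0.5, 0.9]
grip_width: -0.001
finger_force: 0.0
clock: 40.13
position: [0.2429, -0.0457, 0.2324]
orientation: [0.953, 2.99, 0.0]
wrist_force: [1.7, -0.1, -0.1]
grip_width: -0.0
finger_force: 0.0
t 40.13 p [ 0.2429 -0.0457  0.2324] q [-0.1919 -0.3216  2.3193 -0.0001  1.1409 -1.1458] f [ 1.7102 -0.0586 -0.1436] ff 0.0 g -0.0004056864143575517
[[-0.8157  0.5784  0.003 ]
 [ 0.5784  0.8157 -0.0007]
 [-0.0029  0.0012 -1.    ]]
```

View pics/fin.png

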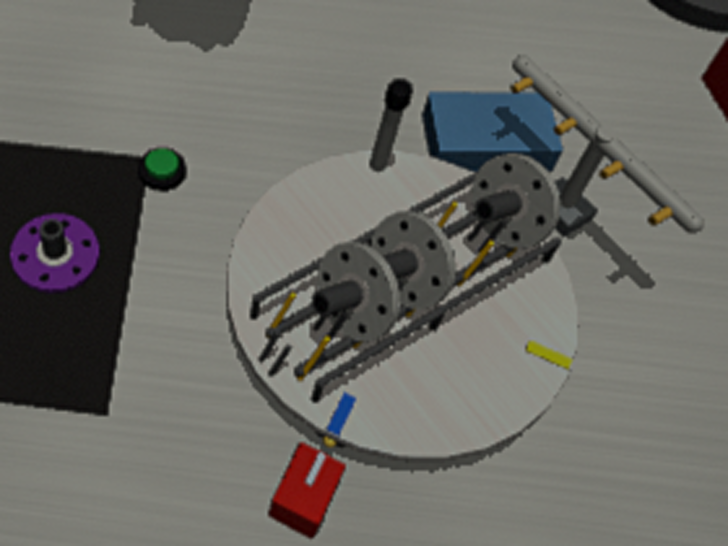

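The picture shows all three flanges standing in their slots, at (355,295), (405,260) and (515,205). The blue mark is at the block (340,415), the button is out at (162,167), and the robot touches nothing.

```bash
python3 -c "
from plant import *
print(sense()['dq']);print(sign_off())"
```

```text
[ 0.01273029  0.03689954 -0.031598    0.00048595 -0.0090418   0.00296886]
the job is handed in; nothing more can be done
None
```

The three flanges present are racked in slots 2, 3 and 5, the table is at the washing detent, the start button was pressed to its stop and released, and the job is handed in (clock about 40 s; `sign_off` returned no verdict).

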